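# Expose the sun print

## Robot

A 6-joint arm with a two-finger parallel gripper is mounted at the origin on the work surface. World frame = base frame: x ahead of the robot, y to its left, z up, the work surface at z = 0. Lengths are in m, angles in rad, forces in N, time in s.
With the tool pointing down it reaches from about 0.4 to 0.825 m from the base axis. Payload 7 kg.
Tool frame: the origin (TCP) lies at the very end of the fingers, on their centre line; the grasp point (between the pads) lies 19 mm behind it; z points along the fingers, y is the line along which they close (so a half turn about z gives the same grasp; the last joint's range is limited). The gripper opens to 88 mm and grips with 3 to 60 N. Pads are 19 mm wide; open, the fingers measure 130 mm over their backs; the gripper's body (78 mm by 193 mm) begins 47 mm behind the grasp point.
Start: joints at [-1.034, 0.359, 0.012, 0, -1.224, -0.288], TCP at [0.166, -0.654, 0.191] pointing down, gripper open.
Joint ranges: [-3.07, 3.07], [-1.43, 2.12], [-1.02, 1.25], [-3.03, 1.67], [-3.05, -0], [-3.03, 3.03]. Speed limits (rad/s): [2.39, 2.39, 3.01, 3.14, 3.14, 3.14].

## Interface

Orientations are given as [roll, pitch, yaw] about the fixed x, y, z axes, in that order (R = Rz(yaw) Ry(pitch) Rx(roll)).
In Python, from station import arm gives the robot as it stands. The module is installed in compiled form; this text tells all that it offers.
- The arm moves only by the shell command python3 -m crank 'ROWS' [FORCE]. ROWS is JSON, a list of rows, each an object of numbers: "dx", "dy", "dz": the shift along the world's x, y, z in m; "twist": the turn about the world's z in degrees; "grip": the opening, from -1 (shut) to 1 (fully open). A call has exactly 5 rows; each row is the pose to reach, as a shift and turn from the pose commanded when the call began; what a row does not reach only later rows make up. A row lasts 1/12 s, in which the tool goes at most 41.7 mm and 7.16 degrees, less where a joint would pass 70% of its speed; a pose out of reach is approached as far as the arm can. A call with a gripper value outside its range is refused whole. The fingers move at their own pace and stop on an object; FORCE is the grip in N (left out, the last holds). Time passes only in rows, so rows that repeat a pose let the fingers close, or fill a call up. It gives the time, the measured TCP pose, the force, the opening and the grip force at its end, in the units of the state.
- arm.get_state(): the state, without advancing time (a new reading comes with each control period).
- arm.grab_frame(name): name is "scene" or "side" or "wrist"; returns the picture (384x512x3 uint8, red, green, blue); there is no depth.
- arm.get_calibration(name): a dict with "fx", "fy", "cx", "cy" (pixels), "k1" (the pictures are not rectified: a ray, as slopes to the right and down, at radius r is drawn at 1 + k1 r^2 times it, then the intrinsics apply), "cam_to_world" (4x4, takes a point from camera to world coordinates); the wrist camera has in their place "tool_from_camera" (4x4, takes a point from camera to tool coordinates, whose origin is the TCP and whose axes are the flange's). Camera axes: x right, y down, z forward; pixel columns grow to the right and rows downward; lengths in m; the calibration is good to about 2 mm. A picture is of the moment at which its call begins: read the wrist's pose just before it. get_calibration takes no time and is no camera call.
- arm.job_done(): hands the job in; it is judged then, once.
The state is a dict: "t": time; "q": joint angles; "qd": joint speeds; "joint_efforts": joint torques, N m; "eef_pos": TCP position; "ee_rot": TCP orientation; "force": force on the tool from outside, world axes, zero at the start; "moment": the same for the moment, N m; "width": finger opening in m; "gripper_force": force on a finger pad.
Only numpy, scipy, OpenCV 4.12 (cv2) and the standard library are available. Lean on these libraries where they do the work, as an engineer would, in place of code of your own. Each camera call takes 0.05 s, during which the arm holds its last target. There are 200 camera calls.

## Task

Take the frame with the unexposed yellow-green sheet out of the rack and set it gently on the exposure stand with its glass front to the lamp: foot in the green middle groove, centred and square, leaning back against the rubber bar at 70 degrees. Let go of it, then flip up the yellow guard on the control box until it stays up and press the green start button fully in. Never let the frame drop or fall; leave the blue frame, flask, tube rack and dish alone.

Things in the scene. Friction and masses are not known exactly. Their poses are not given: they have to be found in the camera images.
- print_frame: Frame to expose: wooden contact printing frame, yellow-green sheet with dark fern under its glass front. Rigid slab 14 mm thick (own x), 130 wide (y), 180 tall (z), about 0.32 kg. Origin: centre of its underside; x points out of the glass front, z to its top edge. Starts upright in one of the two rack slots; can be gripped across its thickness at the middle of its top edge.
- blue_frame: The other frame, same size, mass and axes, with an already exposed dark-blue sheet with a white fern. Stands in the other slot; leave it there.
- rack: Plywood rack, fixed. Origin: centre of its underside, on the table. Base 160 (x) by 150 (y) by 12 mm; two slots across it at x = -40 and +40 mm, each 18 mm wide between walls 8 mm thick, 110 mm long (y) and 36 mm high above the base. The frames stand on the base, 12 mm above the table, their own axes along the rack's. Lift a frame straight up 40 mm to clear the walls.
- easel: Exposure stand, fixed: plywood board 12 mm thick with easel and lamp. Origin: on the table under the lamp-side face of the middle groove; x points to the lamp, y along the grooves, z up. Board: x -110..240, y -100..100 mm. Grooves 20 mm wide, 12 mm deep, their floors 12 mm above the table, between dark strips 6 mm thick, 170 mm long: back one x -46..-26, middle (green) -20..0, front 6..26 mm.
- groove (a point): Point on the floor of the middle groove, at its lamp-side face, mid-length: 12 mm above the easel's origin. A frame whose foot is against that face and whose back rests on the bar stands at 70 degrees from the table (about 84 in the back groove, 58 in the front one).
- bar (a point): Centre of the rubber-covered bar the frame leans on: 12 mm in diameter, 170 mm long along the easel's y, 112 mm above the table, 56 mm behind the groove point (easel x = -56 mm); posts carry it at y = -85 and +85 mm.
- control_box: Lamp control box, fixed, grey, 160 mm (x) by 120 mm (y), its top 60 mm above the table. Origin: centre of its underside; axes x (from the guard's free end to the dial), y, z up. The guarded button is at x = -30 mm, y = 0; a dial 15 mm in radius and 14 mm high at x = 60, y = -32 mm.
- guard (a joint): Angle of the yellow see-through flip-up guard over the button, rad: 0 shut, 1.75 fully open. Hinge along the box's y; its free end (box -x side) swings up and over toward +x. Let go below about 1.0 it falls shut; above about 1.4 it tips on to its open stop and stays. 35 g. Shut, it spans box x -56..1, y -25..25 mm, its top 93 mm above the table.
- guard_grip (a point): Point in the middle of the guard, moving with it, 42 mm from the hinge line toward the free end and 10 mm above it when shut: the guard can be pinched here across its 50 mm width (fingers either side in box y) and turns about the hinge.
- guard_hinge (a point): Middle of the guard's hinge line: box x = 2 mm, y = 0, 68 mm above the table.
- start (a joint): Travel of the green start button, m: 0 out, 0.006 fully in; it springs back. 5 N presses it fully in.
- start_top (a point): Centre of the top of the green button (11 mm radius), under the guard; 82 mm above the table when out; it is pressed straight down. Its round housing is 19 mm in radius and 12 mm high.
- flask: Stoppered conical flask with red contents, 84 mm across, 148 mm tall, origin at the centre of its underside. Loose; leave alone.
- tube_rack: Green test-tube rack with tubes, 60 by 170 mm, 128 mm tall, origin at the centre of its underside. Loose; leave alone.
- dish: White porcelain dish, 76 mm across, 34 mm high, origin at the centre of its underside. Loose; leave alone.
- lamp (a point): Middle of the UV lamp's face: easel x = 157 mm, y = 0, 170 mm above the table. Head 150 mm wide (y), 85 mm high, tilted down 20 degrees at the frame, in easel x 142..205 mm, its top 220 mm above the table; it hangs on an upright rod at x = 218 mm that is 237 mm tall. Leave it clear.

How it is judged:
On the way, in this order (a step that is already met when the one before it is completed fails the run):
1. the yellow-green frame leans in the middle groove against the bar, glass to the lamp, and is let go (x of print_frame in the frame of groove between -0.018 and -0.002 m and z of print_frame in the frame of groove below 0.01 m and y of print_frame in the frame of groove between -0.02 and 0.02 m and angle between print_frame's own x axis and vertical between 1.134 and 1.326 rad and angle between the y axis of print_frame and the y axis of easel, either way round below 0.105 rad and contact force between print_frame and the fingers below 0.1 N), for 0.3 s.
2. the guard is up and stays (value of joint guard above 1.5 rad), for 0.3 s.
3. the start button is pressed fully in with the frame in place and the guard up (value of joint start above 0.0045 m and value of joint guard above 1.4 rad and x of print_frame in the frame of groove between -0.018 and -0.002 m and z of print_frame in the frame of groove below 0.01 m and y of print_frame in the frame of groove between -0.02 and 0.02 m and angle between print_frame's own x axis and vertical between 1.134 and 1.326 rad and angle between the y axis of print_frame and the y axis of easel, either way round below 0.105 rad), for 0.1 s.
At the end, for the whole second after the job is handed in: The yellow-green frame rests still in the middle groove, within 20 mm of its middle, leaning at 65 to 76 degrees, glass to the lamp, square within 6 degrees; guard up (above 1.5); button pressed and out again; blue frame within 15 mm, flask, tube rack and dish within 25 mm of their starts, upright (x of print_frame in the frame of groove between -0.018 and -0.002 m and z of print_frame in the frame of groove below 0.01 m and y of print_frame in the frame of groove between -0.02 and 0.02 m and angle between print_frame's own x axis and vertical between 1.134 and 1.326 rad and angle between the y axis of print_frame and the y axis of easel, either way round below 0.105 rad and linear speed of print_frame below 0.02 m/s and value of joint guard above 1.5 rad and value of joint start below 0.002 m and distance of blue_frame from where it was at the start of the episode below 0.015 m and angle between each of blue_frame, flask, tube_rack, dish's own z axis and vertical below 0.2 rad and distance of each of flask, tube_rack, dish from where it was at the start of the episode below 0.025 m); the robot touches nothing.
It fails at once if the start button is pressed while the frame is not in its place (value of joint start above 0.003 m and not (x of print_frame in the frame of groove between -0.018 and -0.002 m and z of print_frame in the frame of groove below 0.01 m and y of print_frame in the frame of groove between -0.02 and 0.02 m and angle between print_frame's own x axis and vertical between 1.134 and 1.326 rad and angle between the y axis of print_frame and the y axis of easel, either way round below 0.105 rad)).
It fails at once if the frame falls over (tips more than 55 degrees from upright) (angle between print_frame's own z axis and vertical above 0.96 rad).
It fails at once if the frame is let drop on to the stand or let fall back against the bar: loose and faster than 0.35 m/s there (contact force between print_frame and the fingers below 5 N and linear speed of print_frame above 0.35 m/s and horizontal distance between print_frame and groove below 0.06 m and z of print_frame in the frame of groove below 0.06 m).
It fails at once if the frame is knocked or pressed hard on the stand (over 90 N) (contact force between print_frame and easel above 90 N).
It fails at once if the blue frame, flask, tube rack or dish is moved or tipped (not (distance of blue_frame from where it was at the start of the episode below 0.015 m and angle between each of blue_frame, flask, tube_rack, dish's own z axis and vertical below 0.2 rad and distance of each of flask, tube_rack, dish from where it was at the start of the episode below 0.025 m)).
It also fails if it takes over 62 s, if anything falls off the work surface, if the arm or the gripper's body presses on something with over 40 N, if the wrist force passes 120 N, or if a joint passes its speed limit or range.

## Working session

There is one attempt and no reset: what is moved stays moved. The work goes in short steps, Python scripts to look and compute and a shell command to move; the robot and the scene stay as the last step left them, time stands still between calls to the robot, and variables do not carry over. Pictures are saved under pics/ and viewed, at most 10 in all, crops included, and the job is handed in when it is done.

```bash
mkdir -p pics; cat > h.py <<'E'
import numpy as np, cv2
from station import arm
from scipy.spatial.transform import Rotation as R
def grab(n,f=None):
    s=arm.get_state(); im=arm.grab_frame(n)
    if f: cv2.imwrite(f'pics/{f}.png',im[:,:,::-1])
    return im,s
def cam(n,s=None):
    c=arm.get_calibration(n)
    if n=='wrist':
        T=np.eye(4);T[:3,:3]=R.from_euler('xyz',s['ee_rot']).as_matrix();T[:3,3]=s['eef_pos'];T=T@np.array(c['tool_from_camera'])
    else: T=np.array(c['cam_to_world'])
    return c,T
def ray(n,uv,s=None):
    c,T=cam(n,s);K=np.array([[c['fx'],0,c['cx']],[0,c['fy'],c['cy']],[0,0,1.]])
    p=cv2.undistortPoints(np.array(uv,float).reshape(-1,1,2),K,np.array([c['k1'],0,0,0.])).reshape(-1,2)
    return T[:3,3],np.c_[p,np.ones(len(p))]@T[:3,:3].T
def onz(n,uv,z,s=None):
    o,d=ray(n,uv,s);return o+d*((z-o[2])/d[:,2])[:,None]
def proj(n,P,s=None):
    c,T=cam(n,s);q=(np.array(P,float).reshape(-1,3)-T[:3,3])@T[:3,:3];q=q[:,:2]/q[:,2:]
    q=q*(1+c['k1']*(q**2).sum(1,keepdims=True));return q*[c['fx'],c['fy']]+[c['cx'],c['cy']]
E
python3 - <<'E'
from h import *
a,_=grab('scene','scene0');b,_=grab('side','side0')
for n in('scene','side'):
    c,T=cam(n);print(n,c['fx'],c['k1'],T[:3,3].round(3),T[:3,2].round(2))
print(arm.get_state())
E
```

```text
scene 384.98228497520904 -0.07976893833099676 [1.053 0.173 0.905] [-0.52 -0.2  -0.83]
side 352.66887604938546 -0.00019691776375637519 [ 0.336 -0.663  0.54 ] [ 0.3   0.82 -0.49]
{'t': 0.1, 'q': array([-1.03390261e+00,  3.59347570e-01,  1.11460913e-02, -2.86504736e-04,
       -1.22407934e+00, -2.88095537e-01]), 'qd': array([ 7.80344322e-05, -1.93506218e-03,  2.35710363e-03,  5.40605389e-04,
       -9.82570357e-04, -6.32748113e-04]), 'joint_efforts': array([-1.34162237e-03, -5.84163845e+01,  2.93748289e+01,  7.01553494e+00,
        1.01256953e-02, -5.83596693e-05]), 'eef_pos': array([ 0.16605195, -0.65375805,  0.18969757]), 'ee_rot': array([ 3.14009281e+00, -1.63576384e-04, -2.89289191e+00]), 'force': array([-0.43575749,  0.02766836, -0.26911525]), 'moment': array([ 0.05931478, -0.06386832,  0.00859967]), 'gripper_force': 0.0, 'width': 0.08765168320309438}
```

View pics/scene0.png

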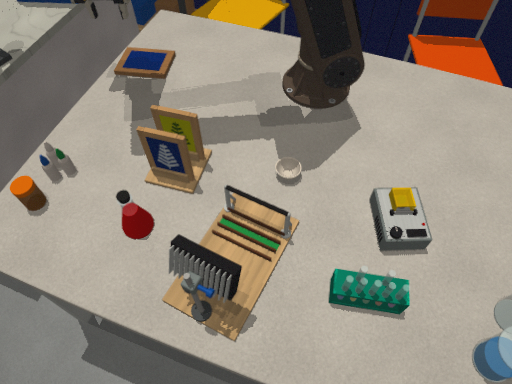

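View pics/side0.png

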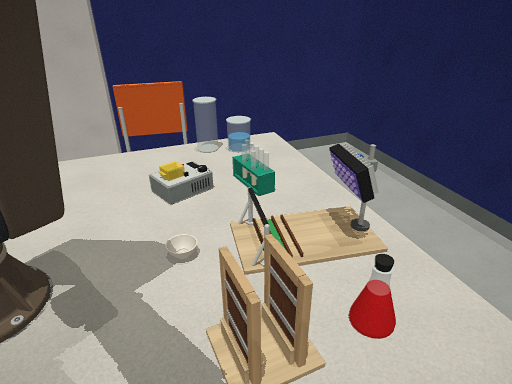

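The scene shows the yellow-green frame behind (top corners about (155,107) and (202,124)) and the blue one in front ((139,128), (186,151)). The green groove runs about (218,218)-(280,247) and the control box has its guard at (403,198). The side view agrees. I'll get rough positions first.

```bash
python3 - <<'E'
from h import *
im=cv2.imread('pics/scene0.png')[:,:,::-1]
print('yel top',onz('scene',[(155,107),(202,124)],.192).round(3).tolist())
print('blue top',onz('scene',[(139,128),(186,151)],.192).round(3).tolist())
hsv=cv2.cvtColor(np.ascontiguousarray(im),cv2.COLOR_RGB2HSV)
def blobs(lo,hi,box):
    m=cv2.inRange(hsv,lo,hi);k=np.zeros_like(m);x0,y0,x1,y1=box;k[y0:y1,x0:x1]=m[y0:y1,x0:x1];return k
for nm,lo,hi,box,z in [('groove',(45,100,50),(80,255,255),(200,200,300,260),.012),('guard',(22,150,120),(32,255,255),(370,170,440,230),.093)]:
    m=blobs(lo,hi,box);c=max(cv2.findContours(m,0,2)[0],key=cv2.contourArea);r=cv2.minAreaRect(c);print(nm,r);print(onz('scene',np.vstack([r[0],cv2.boxPoints(r)]),z).round(3).tolist())
print('box top corners',onz('scene',[(376,189),(421,188),(430,240),(386,240)],.06).round(3).tolist())
print('bar',onz('scene',[(227,188),(290,215)],.112).round(3).tolist())
E
```

```text
yel top [[0.45, -0.336, 0.192], [0.465, -0.193, 0.192]]
blue top [[0.531, -0.338, 0.192], [0.558, -0.192, 0.192]]
groove ((249.1487579345703, 233.2464599609375), (63.17762756347656, 5.961158275604248), 25.201122283935547)
[[0.627, -0.008, 0.012], [0.624, -0.093, 0.012], [0.607, -0.093, 0.012], [0.629, 0.075, 0.012], [0.646, 0.074, 0.012]]
guard ((403.0, 198.0), (20.0, 24.0), 90.0)
[[0.44, 0.339, 0.093], [0.42, 0.305, 0.093], [0.398, 0.364, 0.093], [0.46, 0.372, 0.093], [0.48, 0.315, 0.093]]
box top corners [[0.412, 0.273, 0.06], [0.366, 0.388, 0.06], [0.516, 0.428, 0.06], [0.553, 0.324, 0.06]]
bar [[0.575, -0.084, 0.112], [0.596, 0.087, 0.112]]
```

```bash
python3 - <<'E'
from h import *
print(np.array(arm.get_calibration('wrist')['tool_from_camera']).round(3))
E
python3 -m crank '[{"dz":0.04,"twist":7,"grip":1},{"dz":0.08,"twist":14,"grip":1},{"dz":0.12,"twist":21,"grip":1},{"dz":0.16,"twist":28,"grip":1},{"dz":0.2,"twist":35,"grip":1}]'
python3 -m crank '[{"dx":0.03,"dy":0.03,"twist":7,"grip":1},{"dx":0.06,"dy":0.055,"twist":14,"grip":1},{"dx":0.09,"dy":0.08,"twist":21,"grip":1},{"dx":0.12,"dy":0.11,"twist":28,"grip":1},{"dx":0.145,"dy":0.135,"twist":34,"grip":1}]'
python3 -m crank '[{"dx":0.02,"dy":0.03,"grip":1},{"dx":0.04,"dy":0.06,"grip":1},{"dx":0.065,"dy":0.1,"grip":1},{"dx":0.085,"dy":0.13,"grip":1},{"dx":0.11,"dy":0.16,"grip":1}]'
python3 -m crank '[{"dx":0.01,"dy":0.02,"grip":1},{"dx":0.02,"dy":0.05,"grip":1},{"dx":0.036,"dy":0.094,"grip":1},{"dx":0.036,"dy":0.094,"grip":1},{"dx":0.036,"dy":0.094,"grip":1}]'
python3 - <<'E'
from h import *
_,s=grab('wrist','w1');print(s['eef_pos'],np.degrees(s['ee_rot']))
E
```

```text
[[ 0.001 -0.962 -0.274  0.074]
 [ 1.     0.     0.     0.   ]
 [-0.    -0.274  0.962 -0.194]
 [ 0.     0.     0.     1.   ]]
[ 0.16605195 -0.65375805  0.18969757] [ 1.79914065e+02 -9.37223642e-03 -1.65750497e+02]invalid input at $[0]: expected keys dx, dy, dz, twist, grip
invalid input at $[0]: expected keys dx, dy, dz, twist, grip
invalid input at $[0]: expected keys dx, dy, dz, twist, grip
invalid input at $[0]: expected keys dx, dy, dz, twist, grip
```

View pics/w1.png

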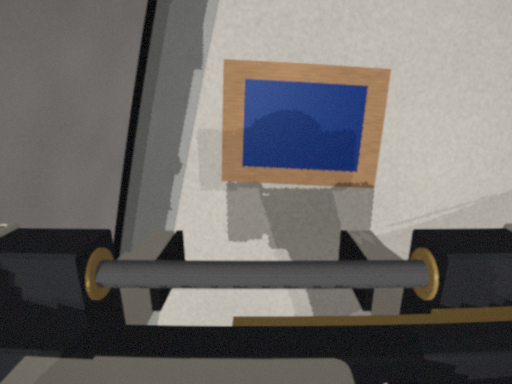

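The picture shows a stray blue print on the table at the start pose, because every key is required and no move was made. I'll repeat the moves with all the keys.

```bash

python3 -m crank '[{"dx":0,"dy":0,"dz":0.04,"twist":7,"grip":1},{"dx":0,"dy":0,"dz":0.08,"twist":14,"grip":1},{"dx":0,"dy":0,"dz":0.12,"twist":21,"grip":1},{"dx":0,"dy":0,"dz":0.16,"twist":28,"grip":1},{"dx":0,"dy":0,"dz":0.2,"twist":35,"grip":1}]' &&
python3 -m crank '[{"dx":0.03,"dy":0.03,"dz":0,"twist":7,"grip":1},{"dx":0.06,"dy":0.055,"dz":0,"twist":14,"grip":1},{"dx":0.09,"dy":0.08,"dz":0,"twist":21,"grip":1},{"dx":0.12,"dy":0.11,"dz":0,"twist":28,"grip":1},{"dx":0.145,"dy":0.135,"dz":0,"twist":34,"grip":1}]' >/dev/null &&
python3 -m crank '[{"dx":0.02,"dy":0.03,"dz":0,"twist":0,"grip":1},{"dx":0.04,"dy":0.06,"dz":0,"twist":0,"grip":1},{"dx":0.065,"dy":0.1,"dz":0,"twist":0,"grip":1},{"dx":0.085,"dy":0.13,"dz":0,"twist":0,"grip":1},{"dx":0.11,"dy":0.16,"dz":0,"twist":0,"grip":1}]' >/dev/null &&
python3 -m crank '[{"dx":0.01,"dy":0.02,"dz":0,"twist":0,"grip":1},{"dx":0.02,"dy":0.05,"dz":0,"twist":0,"grip":1},{"dx":0.036,"dy":0.094,"dz":0,"twist":0,"grip":1},{"dx":0.036,"dy":0.094,"dz":0,"twist":0,"grip":1},{"dx":0.036,"dy":0.094,"dz":0,"twist":0,"grip":1}]'
python3 - <<'E'
from h import *
_,s=grab('wrist','w2');print(s['eef_pos'],np.degrees(s['ee_rot']))
np.save('w2.npy',np.r_[s['eef_pos'],s['ee_rot']])
E
```

```text
t: 0.57
eef_pos: [0.1659, -0.6537, 0.3925]
ee_rot: [3.142, 0.0, -2.276]
force: [1.0, -1.9, 0.6]
width: 0.0874
gripper_force: 0.0
t: 1.82
eef_pos: [0.4579, -0.263, 0.3906]
ee_rot: [-3.141, 0.0, -1.685]
force: [-0.5, -0.5, -0.5]
width: 0.0878
gripper_force: 0.0
[ 0.45791213 -0.26296476  0.39058409] [-1.79989240e+02  2.03547496e-02 -9.65274456e+01]
```

View pics/w2.png

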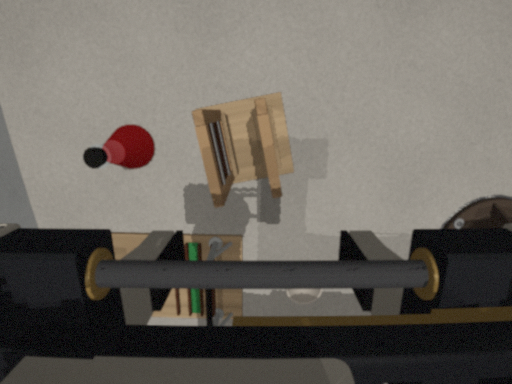

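The wrist view shows the blue frame's top edge at about (200,112)-(218,200) and the yellow one's at about (262,100)-(278,193), slightly turned. I'll enlarge this area to read the corners.

```bash
python3 - <<'E'
import cv2
im=cv2.imread('pics/w2.png')[85:215,185:305]
cv2.imwrite('pics/w2c.png',cv2.resize(im,None,fx=4.5,fy=4.5,interpolation=cv2.INTER_CUBIC))
E
```

```text
(no output)
```

View pics/w2c.png

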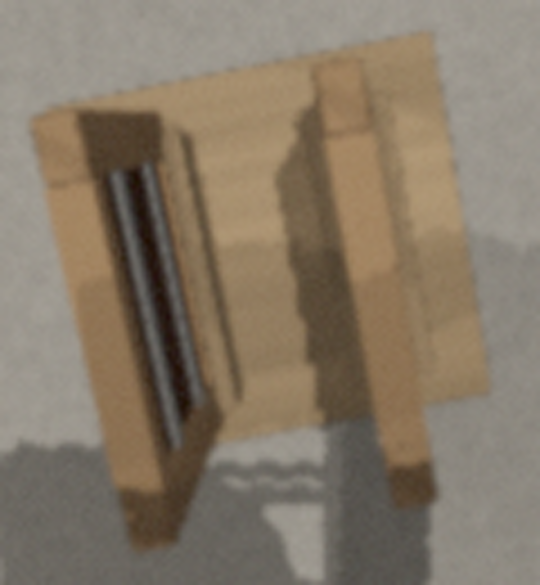

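The crop shows the yellow frame's top face with corners at (315,72), (360,60), (435,500) and (392,505). The blue one's are at (32,118), (78,110), (178,542) and (133,550).

```bash
python3 - <<'E'
from h import *
w=np.load('w2.npy');s={'eef_pos':w[:3],'ee_rot':w[3:]}
for nm,p in [('yel',[(315,70),(360,60),(435,498),(392,505)]),('blue',[(32,118),(78,110),(178,542),(133,550)])]:
    P=onz('wrist',np.array(p)/4.5+[185,85],.192,s);print(nm,P[:,:2].round(4).tolist(),P.mean(0).round(4))
    v=(P[3]+P[2]-P[0]-P[1])/2;print(np.linalg.norm(v),np.degrees(np.arctan2(-v[0],v[1])),np.linalg.norm(P[1]-P[0]))
B=onz('wrist',np.array([(432,32),(490,395)])/4.5+[185,85],.012,s);print('base back edge',B[:,:2].round(4))
E
```

```text
yel [[0.4562, -0.3483], [0.4437, -0.3495], [0.4353, -0.2233], [0.4482, -0.2225]] [ 0.4458 -0.2859  0.192 ]
0.126251537202183 3.7403959183173794 0.01260500992795626
blue [[0.5357, -0.3448], [0.5226, -0.3453], [0.5131, -0.2183], [0.5269, -0.2173]] [ 0.5246 -0.2814  0.192 ]
0.1275589971234375 4.089946320772142 0.01307264696209564
base back edge [[ 0.4115 -0.3632]
 [ 0.4013 -0.2142]]
```

```bash
python3 - <<'E'
from h import *
P=[(.4562,-.3483,.192),(.4482,-.2225,.192),(.5357,-.3448,.192),(.5269,-.2173,.192)]
im=cv2.imread('pics/scene0.png')
x0,y0,k=105,85,4.5
c=cv2.resize(im[y0:y0+125,x0:x0+170],None,fx=k,fy=k,interpolation=cv2.INTER_CUBIC)
for p in proj('scene',P): cv2.circle(c,tuple(int(v) for v in (p+.5-[x0,y0])*k),3,(0,0,255),-1)
cv2.imwrite('pics/sc.png',c);print(proj('scene',P))
E
```

```text
[[149.97554599 107.44270076]
 [194.22736693 116.78091792]
 [135.81182931 128.81652783]
 [182.38439755 139.07102245]]
```

View pics/sc.png

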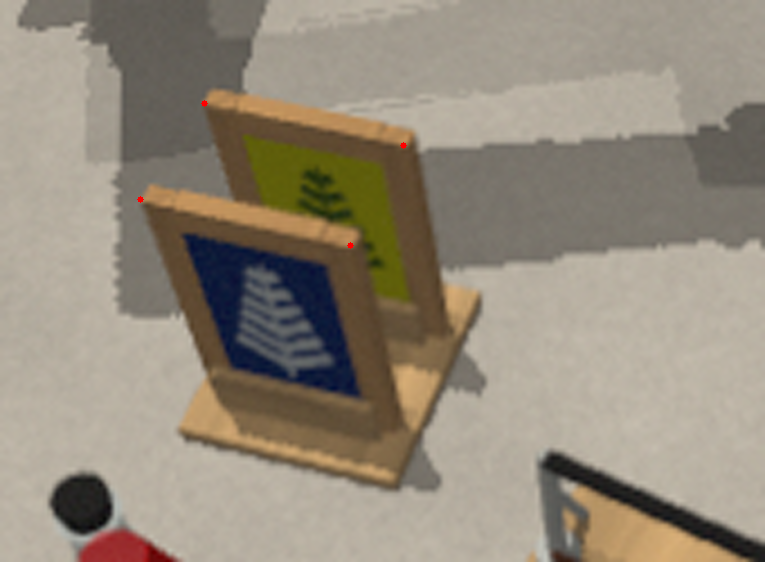

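The projected corners land on the frame tops to within about 3 mm, so the yellow frame's top centre is about (0.446, -0.284), yaw 3.9°. Next I align and descend.

```bash

python3 -m crank '[{"dx":-0.006,"dy":-0.01,"dz":-0.02,"twist":5,"grip":0.2},{"dx":-0.012,"dy":-0.021,"dz":-0.05,"twist":10.4,"grip":0.2},{"dx":-0.012,"dy":-0.021,"dz":-0.08,"twist":10.4,"grip":0.2},{"dx":-0.012,"dy":-0.021,"dz":-0.11,"twist":10.4,"grip":0.2},{"dx":-0.012,"dy":-0.021,"dz":-0.13,"twist":10.4,"grip":0.2}]' >/dev/null &&
python3 -m crank '[{"dx":0,"dy":0,"dz":-0.02,"twist":0,"grip":0.2},{"dx":0,"dy":0,"dz":-0.045,"twist":0,"grip":0.2},{"dx":0,"dy":0,"dz":-0.07,"twist":0,"grip":0.2},{"dx":0,"dy":0,"dz":-0.09,"twist":0,"grip":0.2},{"dx":0,"dy":0,"dz":-0.1,"twist":0,"grip":0.2}]'
python3 - <<'E'
from h import *
_,s=grab('wrist','w3')
E
```

```text
t: 2.7
eef_pos: [0.4431, -0.2868, 0.1577]
ee_rot: [3.138, 0.002, -1.509]
force: [-0.6, -0.5, -0.3]
width: 0.0525
gripper_force: 0.0
```

View pics/w3.png

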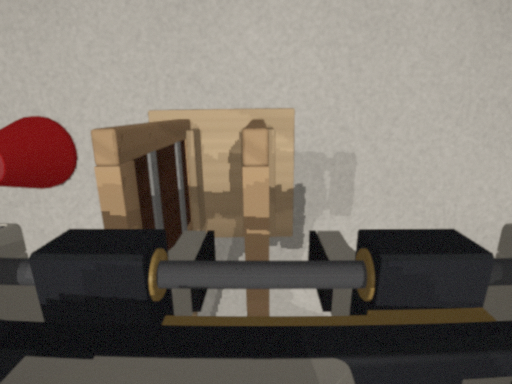

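The fingers straddle the frame's top edge (col ~257), square to it. I'll close and lift.

```bash

python3 -m crank '[{"dx":0,"dy":0,"dz":0,"twist":0,"grip":-0.5},{"dx":0,"dy":0,"dz":0,"twist":0,"grip":-1},{"dx":0,"dy":0,"dz":0,"twist":0,"grip":-1},{"dx":0,"dy":0,"dz":0,"twist":0,"grip":-1},{"dx":0,"dy":0,"dz":0,"twist":0,"grip":-1}]' 30 &&
python3 -m crank '[{"dx":0,"dy":0,"dz":0,"twist":0,"grip":-1},{"dx":0,"dy":0,"dz":0.01,"twist":0,"grip":-1},{"dx":0,"dy":0,"dz":0.02,"twist":0,"grip":-1},{"dx":0,"dy":0,"dz":0.035,"twist":0,"grip":-1},{"dx":0,"dy":0,"dz":0.05,"twist":0,"grip":-1}]' &&
python3 -m crank '[{"dx":0,"dy":0,"dz":0.02,"twist":0,"grip":-1},{"dx":0,"dy":0,"dz":0.045,"twist":0,"grip":-1},{"dx":0,"dy":0,"dz":0.07,"twist":0,"grip":-1},{"dx":0,"dy":0,"dz":0.095,"twist":0,"grip":-1},{"dx":0,"dy":0,"dz":0.11,"twist":0,"grip":-1}]'
python3 - <<'E'
from h import *
a,_=grab('scene','scene1')
hsv=cv2.cvtColor(a,cv2.COLOR_RGB2HSV)
m=cv2.inRange(hsv,(45,100,50),(80,255,255));m[:,:200]=0;m[:200]=0;m[260:]=0;m[:,300:]=0
pts=np.argwhere(m)[:,::-1];P=onz('scene',pts,.012);u=P[:,:2]
mu=u.mean(0);w,V=np.linalg.eigh(np.cov((u-mu).T));d=V[:,1]*np.sign(V[1,1]);t=(u-mu)@d
print('groove',mu.round(4),'yaw',np.degrees(np.arctan2(-d[0],d[1])),'len',np.ptp(t),'w',np.ptp((u-mu)@V[:,0]),'mid',(mu+d*(t.min()+t.max())/2).round(4))
E
```

```text
t: 3.17
eef_pos: [0.4457, -0.2864, 0.1616]
ee_rot: [-3.14, -0.001, -1.507]
force: [-1.4, -0.3, -0.2]
width: 0.025
gripper_force: 0.0
t: 3.58
eef_pos: [0.4453, -0.2863, 0.2122]
ee_rot: [-3.141, -0.0, -1.507]
force: [-0.5, 0.4, 0.2]
width: 0.0002
gripper_force: 0.0
t: 4.0
eef_pos: [0.4458, -0.2868, 0.3251]
ee_rot: [-3.137, -0.002, -1.507]
force: [0.3, -0.1, 0.1]
width: 0.0005
gripper_force: 0.0
groove [ 0.6266 -0.0077] yaw -7.791960430204449 len 0.16923952800953357 w 0.016921152745817698 mid [ 0.6264 -0.0095]
```

The fingers are slow, so I lifted before they had closed. I'll check that the frame is undisturbed, reopen, and go back down.

```bash
python3 - <<'E'
import cv2,numpy as np
for f in('scene0','scene1'):
    h=cv2.cvtColor(cv2.imread(f'pics/{f}.png'),cv2.COLOR_BGR2HSV)[95:175,140:215]
    m=cv2.inRange(h,(28,150,80),(42,255,255));p=np.argwhere(m);print(len(p),p.mean(0),p.min(0),p.max(0))
E
python3 -m crank '[{"dx":0,"dy":0,"dz":0,"twist":0,"grip":0.2},{"dx":0,"dy":0,"dz":0,"twist":0,"grip":0.2},{"dx":0,"dy":0,"dz":0,"twist":0,"grip":0.2},{"dx":0,"dy":0,"dz":0,"twist":0,"grip":0.2},{"dx":0,"dy":0,"dz":0,"twist":0,"grip":0.2}]'
python3 -m crank '[{"dx":0,"dy":0,"dz":-0.01,"twist":0,"grip":0.2},{"dx":0,"dy":0,"dz":-0.03,"twist":0,"grip":0.2},{"dx":0,"dy":0,"dz":-0.05,"twist":0,"grip":0.2},{"dx":0,"dy":0,"dz":-0.07,"twist":0,"grip":0.2},{"dx":0,"dy":0,"dz":-0.08,"twist":0,"grip":0.2}]'
python3 - <<'E'
from h import *
a,s=grab('wrist','w4');print(s['eef_pos'])
E
```

```text
432 [33.70138889 38.8587963 ] [20 19] [56 55]
437 [33.69565217 38.69565217] [20 19] [56 55]
t: 4.47
eef_pos: [0.4449, -0.2861, 0.3199]
ee_rot: [3.14, 0.0, -1.507]
force: [0.2, 0.3, -0.2]
width: 0.0283
gripper_force: 0.0
t: 4.88
eef_pos: [0.4437, -0.2855, 0.2372]
ee_rot: [3.138, 0.002, -1.507]
force: [-0.1, -0.1, -0.3]
width: 0.0521
gripper_force: 0.0
[ 0.4437348  -0.28548842  0.23715499]
```

View pics/w4.png

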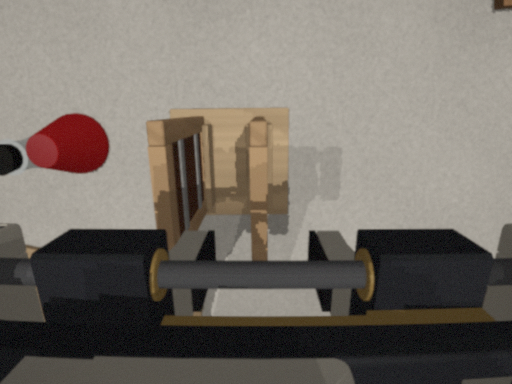

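The frame is unmoved and centred at column ~258. I go down again and give the fingers time to close.

```bash

python3 -m crank '[{"dx":0,"dy":0,"dz":-0.02,"twist":0,"grip":0.2},{"dx":0,"dy":0,"dz":-0.04,"twist":0,"grip":0.2},{"dx":0,"dy":0,"dz":-0.06,"twist":0,"grip":0.2},{"dx":0,"dy":0,"dz":-0.08,"twist":0,"grip":0.2},{"dx":0,"dy":0,"dz":-0.08,"twist":0,"grip":0.2}]' >/dev/null
python3 -m crank '[{"dx":0,"dy":0,"dz":0,"twist":0,"grip":-1},{"dx":0,"dy":0,"dz":0,"twist":0,"grip":-1},{"dx":0,"dy":0,"dz":0,"twist":0,"grip":-1},{"dx":0,"dy":0,"dz":0,"twist":0,"grip":-1},{"dx":0,"dy":0,"dz":0,"twist":0,"grip":-1}]' 30
python3 -m crank '[{"dx":0,"dy":0,"dz":0,"twist":0,"grip":-1},{"dx":0,"dy":0,"dz":0,"twist":0,"grip":-1},{"dx":0,"dy":0,"dz":0,"twist":0,"grip":-1},{"dx":0,"dy":0,"dz":0,"twist":0,"grip":-1},{"dx":0,"dy":0,"dz":0,"twist":0,"grip":-1}]'
```

```text
t: 5.77
eef_pos: [0.4457, -0.2864, 0.1616]
ee_rot: [-3.14, -0.001, -1.507]
force: [0.6, -0.3, 0.3]
width: 0.025
gripper_force: 0.0
t: 6.18
eef_pos: [0.4452, -0.2862, 0.1606]
ee_rot: [3.142, -0.0, -1.507]
force: [0.4, 0.2, 0.1]
width: 0.0004
gripper_force: 0.0
```

The fingers closed on nothing, so the frame's top is not where I assumed. I'll triangulate it from the three wrist views.

```bash
python3 - <<'E'
from h import *
c=arm.get_calibration('wrist');print(c['fx'],c['cx'],c['cy'],c['k1'])
s3={'eef_pos':np.array([.4431,-.2868,.1577]),'ee_rot':np.array([3.138,.002,-1.509])}
s4={'eef_pos':np.array([.4437,-.2855,.2372]),'ee_rot':np.array([3.138,.002,-1.507])}
for nm,p,s in[('w3',[(243,128),(268,128),(246,315)],s3),('w4',[(250,122),(268,122),(251,262)],s4)]:
  for z in(.192,.16,.13,.1): print(nm,z,onz('wrist',p,z,s).round(3).tolist())
print(arm.get_state()['width'],arm.get_state()['gripper_force'])
for n in('w3','w4'):
  im=cv2.imread(f'pics/{n}.png');print(n,[im[r,258].tolist() for r in range(110,330,10)])
a,_=grab('scene','scene2');grab('wrist','w5');grab('side','side2')
cv2.imwrite('pics/mix.png',np.vstack([np.hstack([cv2.resize(cv2.imread('pics/scene2.png')[20:220,90:390],(400,267)),cv2.resize(cv2.imread('pics/side2.png')[184:384,150:450],(400,267))]),np.hstack([cv2.resize(cv2.imread('pics/w5.png'),(400,300)),cv2.resize(cv2.imread('pics/w3.png'),(400,300))])]))
E
```

```text
305.1953256060734 261.3057941173964 196.8044112414995 -0.05695722876580516
w3 0.192 [[0.457, -0.351, 0.192], [0.444, -0.351, 0.192], [0.45, -0.238, 0.192]]
w3 0.16 [[0.458, -0.349, 0.16], [0.443, -0.35, 0.16], [0.45, -0.214, 0.16]]
w3 0.13 [[0.46, -0.347, 0.13], [0.442, -0.348, 0.13], [0.45, -0.191, 0.13]]
w3 0.1 [[0.461, -0.345, 0.1], [0.441, -0.346, 0.1], [0.451, -0.168, 0.1]]
w4 0.192 [[0.456, -0.349, 0.192], [0.443, -0.35, 0.192], [0.449, -0.231, 0.192]]
w4 0.16 [[0.457, -0.348, 0.16], [0.442, -0.349, 0.16], [0.449, -0.214, 0.16]]
w4 0.13 [[0.458, -0.347, 0.13], [0.441, -0.348, 0.13], [0.449, -0.198, 0.13]]
w4 0.1 [[0.459, -0.346, 0.1], [0.44, -0.347, 0.1], [0.449, -0.182, 0.1]]
0.0004094391273047895 0.0
w3 [[122, 155, 179], [65, 88, 112], [102, 138, 169], [117, 155, 184], [103, 139, 170], [108, 142, 174], [116, 154, 186], [114, 154, 186], [100, 137, 167], [102, 138, 168], [102, 136, 167], [66, 87, 109], [91, 120, 149], [65, 86, 107], [61, 82, 106], [51, 67, 82], [69, 69, 69], [78, 77, 78], [59, 80, 99], [61, 82, 104], [61, 82, 104], [35, 64, 80]]
w4 [[117, 150, 174], [65, 92, 116], [102, 138, 170], [100, 135, 165], [113, 150, 180], [110, 149, 179], [97, 132, 161], [97, 131, 160], [97, 131, 159], [91, 124, 153], [81, 112, 138], [61, 83, 104], [88, 119, 147], [59, 77, 100], [64, 84, 105], [47, 60, 74], [65, 62, 67], [74, 74, 74], [141, 150, 154], [143, 152, 157], [143, 151, 156], [32, 60, 77]]
```

View pics/mix.png

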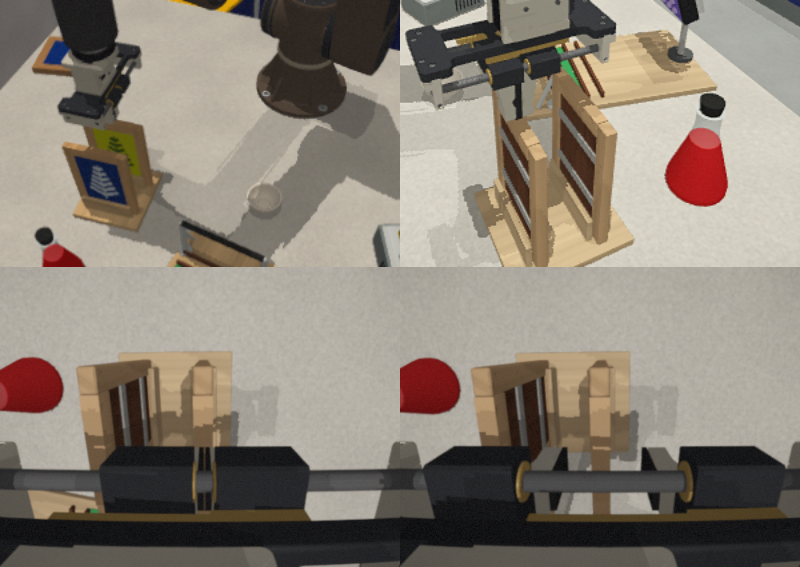

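The fingers look shut above or behind the frame's top edge in the side view at mix (517,100). I'll project the known points and triangulate the frame's height from scene and side.

```bash
python3 - <<'E'
from h import *
s=arm.get_state();t=s['eef_pos'];print(t)
print('side TCP, +66mm',proj('side',[t,t+[0,0,.066]]).round(1).tolist())
print('scene TCP',proj('scene',[t,t+[0,0,.066]]).round(1).tolist())
y=np.radians(3.9);ex=np.array([np.cos(y),np.sin(y),0]);ey=np.array([-np.sin(y),np.cos(y),0])
for z in(.192,.16,.13):
  C=np.array([.4458,-.285,z]);P=[C+sx*.007*ex+sy*.065*ey for sx in(-1,1) for sy in(-1,1)]
  print(z,'side',proj('side',P).round(0).tolist(),'scene',proj('scene',P).round(0).tolist())
im=cv2.imread('pics/side2.png')[215:384,190:330]
cv2.imwrite('pics/s2c.png',cv2.resize(im,None,fx=3.5,fy=3.5,interpolation=cv2.INTER_CUBIC))
E
```

```text
[ 0.44513959 -0.28618582  0.1604974 ]
side TCP, +66mm [[237.4, 286.7], [235.8, 251.7]]
scene TCP [[174.9, 118.6], [170.3, 100.3]]
0.192 side [[250.0, 302.0], [218.0, 246.0], [260.0, 299.0], [226.0, 244.0]] scene [[152.0, 104.0], [197.0, 113.0], [149.0, 108.0], [195.0, 117.0]]
0.16 side [[251.0, 319.0], [219.0, 262.0], [260.0, 316.0], [227.0, 259.0]] scene [[154.0, 113.0], [199.0, 122.0], [152.0, 116.0], [197.0, 126.0]]
0.13 side [[251.0, 335.0], [220.0, 276.0], [260.0, 331.0], [228.0, 273.0]] scene [[157.0, 120.0], [200.0, 130.0], [155.0, 124.0], [198.0, 133.0]]
```

View pics/s2c.png

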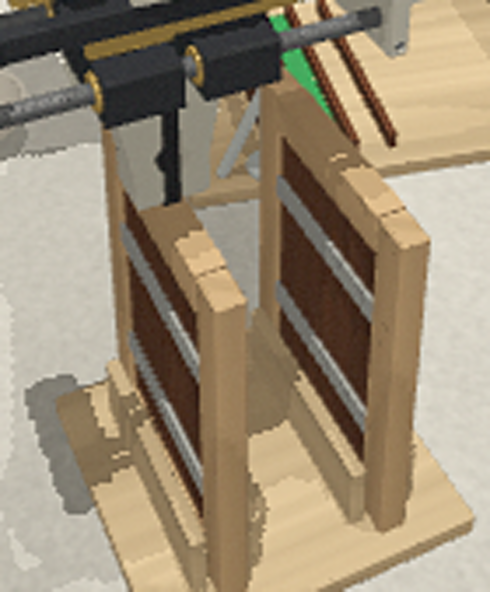

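The crop shows the shut fingertips ending at the top of the yellow frame, about (172,205) in the crop. The frame top itself matches z=0.192, so the fingers sit higher than the reported TCP suggests. The body still clears the frame at a reported TCP of 0.14, so I open, go down about 20 mm more and close.

```bash

python3 -m crank '[{"dx":0,"dy":0,"dz":0.02,"twist":0,"grip":0.2},{"dx":0,"dy":0,"dz":0.02,"twist":0,"grip":0.2},{"dx":0,"dy":0,"dz":0.02,"twist":0,"grip":0.2},{"dx":0,"dy":0,"dz":0.02,"twist":0,"grip":0.2},{"dx":0,"dy":0,"dz":0.02,"twist":0,"grip":0.2}]' >/dev/null
python3 -m crank '[{"dx":0,"dy":0,"dz":0,"twist":0,"grip":0.2},{"dx":0,"dy":0,"dz":0,"twist":0,"grip":0.2},{"dx":0,"dy":0,"dz":0,"twist":0,"grip":0.2},{"dx":0,"dy":0,"dz":-0.01,"twist":0,"grip":0.2},{"dx":0,"dy":0,"dz":-0.02,"twist":0,"grip":0.2}]'
python3 -m crank '[{"dx":0,"dy":0,"dz":-0.005,"twist":0,"grip":0.2},{"dx":0,"dy":0,"dz":-0.01,"twist":0,"grip":0.2},{"dx":0,"dy":0,"dz":-0.015,"twist":0,"grip":0.2},{"dx":0,"dy":0,"dz":-0.02,"twist":0,"grip":0.2},{"dx":0,"dy":0,"dz":-0.02,"twist":0,"grip":0.2}]'
python3 -m crank '[{"dx":0,"dy":0,"dz":0,"twist":0,"grip":-1},{"dx":0,"dy":0,"dz":0,"twist":0,"grip":-1},{"dx":0,"dy":0,"dz":0,"twist":0,"grip":-1},{"dx":0,"dy":0,"dz":0,"twist":0,"grip":-1},{"dx":0,"dy":0,"dz":0,"twist":0,"grip":-1}]' 30 >/dev/null
python3 -m crank '[{"dx":0,"dy":0,"dz":0,"twist":0,"grip":-1},{"dx":0,"dy":0,"dz":0,"twist":0,"grip":-1},{"dx":0,"dy":0,"dz":0,"twist":0,"grip":-1},{"dx":0,"dy":0,"dz":0,"twist":0,"grip":-1},{"dx":0,"dy":0,"dz":0,"twist":0,"grip":-1}]'
```

```text
t: 7.17
eef_pos: [0.4455, -0.2862, 0.16]
ee_rot: [-3.141, -0.0, -1.507]
force: [0.1, -0.3, -0.4]
width: 0.0528
gripper_force: 0.0
t: 7.58
eef_pos: [0.4446, -0.286, 0.1393]
ee_rot: [3.14, 0.001, -1.507]
force: [-0.2, 0.5, -0.2]
width: 0.0526
gripper_force: 0.0
t: 8.42
eef_pos: [0.4453, -0.2862, 0.1407]
ee_rot: [-3.141, -0.0, -1.507]
force: [1.1, 1.0, 1.2]
width: 0.0144
gripper_force: 30.0
```

Width 14.4 mm at 30 N, so the frame is gripped. Its foot is at reported TCP z − 0.129. I lift it a little and check, and meanwhile measure the groove's edges from the earlier unobstructed pictures.

```bash

python3 -m crank '[{"dx":0,"dy":0,"dz":0.005,"twist":0,"grip":-1},{"dx":0,"dy":0,"dz":0.015,"twist":0,"grip":-1},{"dx":0,"dy":0,"dz":0.03,"twist":0,"grip":-1},{"dx":0,"dy":0,"dz":0.045,"twist":0,"grip":-1},{"dx":0,"dy":0,"dz":0.06,"twist":0,"grip":-1}]' 40
python3 -m crank '[{"dx":0,"dy":0,"dz":0.03,"twist":0,"grip":-1},{"dx":0,"dy":0,"dz":0.06,"twist":0,"grip":-1},{"dx":0,"dy":0,"dz":0.09,"twist":0,"grip":-1},{"dx":0,"dy":0,"dz":0.12,"twist":0,"grip":-1},{"dx":0,"dy":0,"dz":0.13,"twist":0,"grip":-1}]'
cat > groove.py <<'E'
from h import *
def edges(f,cols,rows,transpose=False):
    im=cv2.imread(f'pics/{f}.png').astype(float);g=im[:,:,1]-(im[:,:,0]+im[:,:,2])/2
    a,b=[],[]
    for c in range(*cols):
        r0,r1=rows(c);p=g[r0:r1,c] if not transpose else g[c,r0:r1]
        k=p.argmax();h=p[k]/2
        if p[k]<25: continue
        i=k
        while i>0 and p[i]>h:i-=1
        j=k
        while j<len(p)-1 and p[j]>h:j+=1
        lo=r0+i+(h-p[i])/(p[i+1]-p[i]+1e-9);hi=r0+j-1+(p[j-1]-h)/(p[j-1]-p[j]+1e-9)
        a.append((c,lo) if not transpose else (lo,c));b.append((c,hi) if not transpose else(hi,c))
    return np.array(a),np.array(b)
def fit(P):
    x,y,_=P.T
    for _ in range(3):
        k=np.polyfit(y,x,1);r=x-np.polyval(k,y);m=abs(r)<max(2*r.std(),1e-4);x,y=x[m],y[m]
    return -np.degrees(np.arctan(k[0])),np.polyval(k,-.01),r.std()
if __name__=='__main__':
    line=lambda c:218+(c-218)*29/62
    lo,hi=edges('scene0',(224,276),lambda c:(int(line(c))-9,int(line(c))+10))
    print('scene back floor edge (x=-20)',fit(onz('scene',lo,.012)));print('scene front corner (x=0)',fit(onz('scene',hi,.024)))
    im=cv2.imread('pics/side0.png').astype(int);g=im[:,:,1]-(im[:,:,0]+im[:,:,2])//2
    m=((g>35)).astype(np.uint8);n,l,st,ce=cv2.connectedComponentsWithStats(m);print([(s.tolist(),c.round(0).tolist()) for s,c in zip(st[1:],ce[1:]) if s[4]>60])
E
python3 groove.py
```

```text
t: 8.83
eef_pos: [0.4448, -0.2861, 0.2016]
ee_rot: [3.141, 0.0, -1.507]
force: [0.4, 0.0, -2.8]
width: 0.0138
gripper_force: 40.0
t: 9.25
eef_pos: [0.4461, -0.2871, 0.3362]
ee_rot: [-3.136, -0.003, -1.507]
force: [0.3, -0.7, -1.1]
width: 0.0136
gripper_force: 40.0
scene back floor edge (x=-20) (np.float64(-7.798248429818728), np.float64(0.6188080945904428), np.float64(0.00029610776385311806))
scene front corner (x=0) (np.float64(-7.662426542669639), np.float64(0.6393946352168467), np.float64(0.00024485188710030633))
[([233, 155, 42, 41, 889], [255.0, 176.0]), ([160, 161, 24, 13, 167], [171.0, 167.0]), ([267, 219, 18, 29, 141], [274.0, 231.0])]
```

The edge fit gives a groove width of 20.4 mm (20 expected), yaw −7.7°, and a lamp-side face midpoint of about (0.639, −0.011). The frame holds at 40 N. I carry it in +y first, clear of the blue frame, then in +x over the bar.

```bash

python3 -m crank '[{"dx":0,"dy":0.015,"dz":0,"twist":0,"grip":-1},{"dx":0,"dy":0.04,"dz":0,"twist":0,"grip":-1},{"dx":0,"dy":0.07,"dz":0,"twist":0,"grip":-1},{"dx":0,"dy":0.105,"dz":0,"twist":0,"grip":-1},{"dx":0,"dy":0.14,"dz":0,"twist":0,"grip":-1}]' >/dev/null
python3 -m crank '[{"dx":0,"dy":0.035,"dz":0,"twist":-2,"grip":-1},{"dx":0,"dy":0.07,"dz":0,"twist":-5,"grip":-1},{"dx":0,"dy":0.1,"dz":0,"twist":-8,"grip":-1},{"dx":0,"dy":0.125,"dz":0,"twist":-11.3,"grip":-1},{"dx":0,"dy":0.136,"dz":0,"twist":-11.3,"grip":-1}]'
python3 -m crank '[{"dx":0.015,"dy":0,"dz":0,"twist":0,"grip":-1},{"dx":0.04,"dy":0,"dz":0,"twist":0,"grip":-1},{"dx":0.07,"dy":0,"dz":0,"twist":0,"grip":-1},{"dx":0.105,"dy":0,"dz":0,"twist":0,"grip":-1},{"dx":0.135,"dy":0,"dz":0,"twist":0,"grip":-1}]' >/dev/null
python3 -m crank '[{"dx":0.025,"dy":0,"dz":0,"twist":0,"grip":-1},{"dx":0.04,"dy":0,"dz":0,"twist":0,"grip":-1},{"dx":0.049,"dy":0,"dz":0,"twist":0,"grip":-1},{"dx":0.049,"dy":0,"dz":-0.02,"twist":0,"grip":-1},{"dx":0.049,"dy":0,"dz":-0.04,"twist":0,"grip":-1}]'
python3 -m crank '[{"dx":0,"dy":0,"dz":-0.02,"twist":0,"grip":-1},{"dx":0,"dy":0,"dz":-0.045,"twist":0,"grip":-1},{"dx":0,"dy":0,"dz":-0.07,"twist":0,"grip":-1},{"dx":0,"dy":0,"dz":-0.085,"twist":0,"grip":-1},{"dx":0,"dy":0,"dz":-0.085,"twist":0,"grip":-1}]'
python3 - <<'E'
from h import *
a,s=grab('scene','scene3');print(s['eef_pos'],np.degrees(s['ee_rot'])[2])
# measured yellow sheet vs predicted: foot at tcp z-.129
hsv=cv2.cvtColor(a,cv2.COLOR_RGB2HSV);m=cv2.inRange(hsv,(26,130,60),(44,255,255));m[:,:150]=0;m[:,330:]=0;m[:100]=0;m[280:]=0
c=max(cv2.findContours(m,0,2)[0],key=cv2.contourArea);print(cv2.contourArea(c),cv2.boxPoints(cv2.minAreaRect(c)).round(1).tolist(),cv2.approxPolyDP(c,3,True).reshape(-1,2).tolist())
y=np.radians(np.degrees(s['ee_rot'][2])+90);ex=np.array([np.cos(y),np.sin(y),0]);ey=np.array([-np.sin(y),np.cos(y),0])
C=np.r_[s['eef_pos'][:2],s['eef_pos'][2]-.129]+.007*ex
print('pred glass-face corners',proj('scene',[C+sy*.065*ey+[0,0,h] for sy in(-1,1) for h in(0,.18)]).round(1).tolist())
E
```

```text
t: 10.08
eef_pos: [0.4445, -0.0077, 0.3306]
ee_rot: [3.141, 0.001, -1.706]
force: [-0.4, -0.1, -2.7]
width: 0.0134
gripper_force: 40.0
t: 10.92
eef_pos: [0.6297, -0.0101, 0.2906]
ee_rot: [-3.141, 0.001, -1.705]
force: [-0.7, 0.3, -3.8]
width: 0.0137
gripper_force: 40.0
t: 11.33
eef_pos: [0.6262, -0.0103, 0.2017]
ee_rot: [3.135, -0.001, -1.705]
force: [-0.7, -1.0, -3.9]
width: 0.0133
gripper_force: 40.0
[ 0.62615219 -0.01032553  0.20170996] -97.67266900102082
653.0 [[226.6999969482422, 209.1999969482422], [238.1999969482422, 184.0], [274.20001220703125, 200.39999389648438], [262.70001220703125, 225.60000610351562]] [[230, 202], [231, 211], [263, 225], [262, 195], [248, 189], [248, 195], [243, 193], [242, 207]]
pred glass-face corners [[223.6, 212.9], [217.2, 169.9], [269.9, 234.5], [272.2, 193.7]]
```

The frame hangs where predicted (sheet centre column ~247, foot centre predicted at 246.8). I lower it slowly, watching the vertical force.

```bash

python3 -m crank '[{"dx":0,"dy":0,"dz":-0.01,"twist":0,"grip":-1},{"dx":0,"dy":0,"dz":-0.02,"twist":0,"grip":-1},{"dx":0,"dy":0,"dz":-0.03,"twist":0,"grip":-1},{"dx":0,"dy":0,"dz":-0.036,"twist":0,"grip":-1},{"dx":0,"dy":0,"dz":-0.04,"twist":0,"grip":-1}]'
python3 -m crank '[{"dx":0,"dy":0,"dz":-0.002,"twist":0,"grip":-1},{"dx":0,"dy":0,"dz":-0.004,"twist":0,"grip":-1},{"dx":0,"dy":0,"dz":-0.006,"twist":0,"grip":-1},{"dx":0,"dy":0,"dz":-0.008,"twist":0,"grip":-1},{"dx":0,"dy":0,"dz":-0.01,"twist":0,"grip":-1}]'
python3 -m crank '[{"dx":0,"dy":0,"dz":-0.001,"twist":0,"grip":-1},{"dx":0,"dy":0,"dz":-0.002,"twist":0,"grip":-1},{"dx":0,"dy":0,"dz":-0.003,"twist":0,"grip":-1},{"dx":0,"dy":0,"dz":-0.004,"twist":0,"grip":-1},{"dx":0,"dy":0,"dz":-0.004,"twist":0,"grip":-1}]'
```

```text
t: 11.8
eef_pos: [0.6287, -0.0103, 0.1644]
ee_rot: [3.14, -0.0, -1.704]
force: [-0.1, 0.1, -3.3]
width: 0.0136
gripper_force: 40.0
t: 12.22
eef_pos: [0.6294, -0.0102, 0.1557]
ee_rot: [-3.141, 0.0, -1.704]
force: [0.2, -0.0, -2.8]
width: 0.0135
gripper_force: 40.0
t: 12.63
eef_pos: [0.6291, -0.0102, 0.1514]
ee_rot: [3.141, -0.0, -1.704]
force: [-0.2, -0.2, -3.3]
width: 0.0136
gripper_force: 40.0
```

```bash

python3 -m crank '[{"dx":0,"dy":0,"dz":-0.001,"twist":0,"grip":-1},{"dx":0,"dy":0,"dz":-0.002,"twist":0,"grip":-1},{"dx":0,"dy":0,"dz":-0.003,"twist":0,"grip":-1},{"dx":0,"dy":0,"dz":-0.004,"twist":0,"grip":-1},{"dx":0,"dy":0,"dz":-0.005,"twist":0,"grip":-1}]'
python3 -m crank '[{"dx":0,"dy":0,"dz":-0.001,"twist":0,"grip":-1},{"dx":0,"dy":0,"dz":-0.002,"twist":0,"grip":-1},{"dx":0,"dy":0,"dz":-0.003,"twist":0,"grip":-1},{"dx":0,"dy":0,"dz":-0.003,"twist":0,"grip":-1},{"dx":0,"dy":0,"dz":-0.003,"twist":0,"grip":-1}]'
```

```text
t: 13.05
eef_pos: [0.6292, -0.0102, 0.1465]
ee_rot: [3.142, -0.0, -1.704]
force: [0.3, -0.0, -3.0]
width: 0.0135
gripper_force: 40.0
t: 13.47
eef_pos: [0.6292, -0.0102, 0.1435]
ee_rot: [3.141, -0.0, -1.704]
force: [0.2, 0.2, -2.8]
width: 0.0135
gripper_force: 40.0
```

```bash

python3 -m crank '[{"dx":0,"dy":0,"dz":-0.0005,"twist":0,"grip":-1},{"dx":0,"dy":0,"dz":-0.001,"twist":0,"grip":-1},{"dx":0,"dy":0,"dz":-0.0015,"twist":0,"grip":-1},{"dx":0,"dy":0,"dz":-0.0015,"twist":0,"grip":-1},{"dx":0,"dy":0,"dz":-0.0015,"twist":0,"grip":-1}]'
python3 -m crank '[{"dx":0,"dy":0,"dz":-0.0005,"twist":0,"grip":-1},{"dx":0,"dy":0,"dz":-0.001,"twist":0,"grip":-1},{"dx":0,"dy":0,"dz":-0.0015,"twist":0,"grip":-1},{"dx":0,"dy":0,"dz":-0.0015,"twist":0,"grip":-1},{"dx":0,"dy":0,"dz":-0.0015,"twist":0,"grip":-1}]'
```

```text
t: 13.88
eef_pos: [0.6291, -0.0102, 0.142]
ee_rot: [3.141, -0.0, -1.704]
force: [0.0, 0.0, -3.7]
width: 0.014
gripper_force: 40.0
t: 14.3
eef_pos: [0.6293, -0.0102, 0.1407]
ee_rot: [-3.141, 0.0, -1.704]
force: [0.2, -0.4, -2.6]
width: 0.0137
gripper_force: 40.0
```

```bash

python3 -m crank '[{"dx":0,"dy":0,"dz":-0.0005,"twist":0,"grip":-1},{"dx":0,"dy":0,"dz":-0.001,"twist":0,"grip":-1},{"dx":0,"dy":0,"dz":-0.001,"twist":0,"grip":-1},{"dx":0,"dy":0,"dz":-0.001,"twist":0,"grip":-1},{"dx":0,"dy":0,"dz":-0.001,"twist":0,"grip":-1}]'
python3 -m crank '[{"dx":0,"dy":0,"dz":-0.0005,"twist":0,"grip":-1},{"dx":0,"dy":0,"dz":-0.001,"twist":0,"grip":-1},{"dx":0,"dy":0,"dz":-0.001,"twist":0,"grip":-1},{"dx":0,"dy":0,"dz":-0.001,"twist":0,"grip":-1},{"dx":0,"dy":0,"dz":-0.001,"twist":0,"grip":-1}]'
```

```text
t: 14.72
eef_pos: [0.6298, -0.0103, 0.1407]
ee_rot: [-3.14, 0.0, -1.704]
force: [-0.7, 0.0, 6.0]
width: 0.0135
gripper_force: 40.0
t: 15.13
eef_pos: [0.6303, -0.0103, 0.1407]
ee_rot: [-3.139, 0.0, -1.704]
force: [-2.0, 1.0, 9.7]
width: 0.0133
gripper_force: 40.0
```

Contact came at 0.1407, exactly a foot height of 0.012, so it stands on the middle groove's floor. I unload it, nudge it 3 mm to the lamp-side face, and open the fingers to about 26 mm.

```bash

python3 -m crank '[{"dx":0,"dy":0,"dz":0.0015,"twist":0,"grip":-1},{"dx":0.001,"dy":0,"dz":0.0015,"twist":0,"grip":-1},{"dx":0.002,"dy":0,"dz":0.0015,"twist":0,"grip":-1},{"dx":0.003,"dy":-0.0004,"dz":0.0015,"twist":0,"grip":-1},{"dx":0.003,"dy":-0.0004,"dz":0.0015,"twist":0,"grip":-1}]'
python3 -m crank '[{"dx":0,"dy":0,"dz":0,"twist":0,"grip":-0.6},{"dx":0,"dy":0,"dz":0,"twist":0,"grip":-0.5},{"dx":0,"dy":0,"dz":0,"twist":0,"grip":-0.41},{"dx":0,"dy":0,"dz":0,"twist":0,"grip":-0.41},{"dx":0,"dy":0,"dz":0,"twist":0,"grip":-0.41}]'
```

```text
t: 15.55
eef_pos: [0.6322, -0.0105, 0.1408]
ee_rot: [3.142, -0.0, -1.704]
force: [-3.7, 1.5, 8.7]
width: 0.0137
gripper_force: 40.2
t: 15.97
eef_pos: [0.6322, -0.0106, 0.1397]
ee_rot: [3.141, -0.0, -1.704]
force: [-0.4, 0.2, 0.3]
width: 0.0258
gripper_force: 0.0
```

Standing free between the fingers; now I lean it back slowly (5.9 cm along −easel x).

```bash

python3 -m crank '[{"dx":-0.003,"dy":0.0004,"dz":0,"twist":0,"grip":-0.41},{"dx":-0.006,"dy":0.0008,"dz":0,"twist":0,"grip":-0.41},{"dx":-0.009,"dy":0.0012,"dz":0,"twist":0,"grip":-0.41},{"dx":-0.012,"dy":0.0016,"dz":0,"twist":0,"grip":-0.41},{"dx":-0.015,"dy":0.002,"dz":0,"twist":0,"grip":-0.41}]'
python3 -m crank '[{"dx":-0.003,"dy":0.0004,"dz":0,"twist":0,"grip":-0.41},{"dx":-0.006,"dy":0.0008,"dz":0,"twist":0,"grip":-0.41},{"dx":-0.009,"dy":0.0012,"dz":0,"twist":0,"grip":-0.41},{"dx":-0.012,"dy":0.0016,"dz":0,"twist":0,"grip":-0.41},{"dx":-0.015,"dy":0.002,"dz":0,"twist":0,"grip":-0.41}]'
python3 - <<'E'
from h import *
a,s=grab('scene','scene4')
hsv=cv2.cvtColor(a,cv2.COLOR_RGB2HSV);m=cv2.inRange(hsv,(26,130,60),(44,255,255));m[:,:150]=0;m[:,330:]=0;m[:100]=0;m[280:]=0
c=max(cv2.findContours(m,0,2)[0],key=cv2.contourArea);print(cv2.contourArea(c),cv2.approxPolyDP(c,3,True).reshape(-1,2).tolist())
E
```

```text
t: 16.38
eef_pos: [0.6168, -0.0085, 0.1402]
ee_rot: [-3.141, 0.0, -1.704]
force: [0.6, 0.2, -0.1]
width: 0.0259
gripper_force: 0.0
t: 16.8
eef_pos: [0.6018, -0.0066, 0.1401]
ee_rot: [3.141, -0.0, -1.704]
force: [0.5, -0.3, 0.4]
width: 0.0259
gripper_force: 0.0
799.0 [[254, 195], [251, 205], [255, 206], [251, 210], [257, 211], [248, 214], [234, 207], [233, 222], [263, 237], [269, 202]]
```

```bash

python3 -m crank '[{"dx":-0.003,"dy":0.0004,"dz":0,"twist":0,"grip":-0.41},{"dx":-0.006,"dy":0.0008,"dz":0,"twist":0,"grip":-0.41},{"dx":-0.009,"dy":0.0012,"dz":-0.001,"twist":0,"grip":-0.41},{"dx":-0.012,"dy":0.0016,"dz":-0.002,"twist":0,"grip":-0.41},{"dx":-0.015,"dy":0.002,"dz":-0.003,"twist":0,"grip":-0.41}]'
python3 -m crank '[{"dx":-0.003,"dy":0.0004,"dz":0,"twist":0,"grip":-0.41},{"dx":-0.006,"dy":0.0008,"dz":0,"twist":0,"grip":-0.41},{"dx":-0.009,"dy":0.0012,"dz":-0.001,"twist":0,"grip":-0.41},{"dx":-0.011,"dy":0.0015,"dz":-0.002,"twist":0,"grip":-0.41},{"dx":-0.0135,"dy":0.0018,"dz":-0.002,"twist":0,"grip":-0.41}]'
cat > chk.py <<'E'
from h import *
import sys
a,s=grab('scene',sys.argv[1])
hsv=cv2.cvtColor(a,cv2.COLOR_RGB2HSV);m=cv2.inRange(hsv,(26,130,60),(44,255,255));m[:,:150]=0;m[:,330:]=0;m[:100]=0;m[280:]=0
c=max(cv2.findContours(m,0,2)[0],key=cv2.contourArea);print(cv2.contourArea(c),cv2.approxPolyDP(c,3,True).reshape(-1,2).tolist())
y=np.radians(-7.7);ex=np.array([np.cos(y),np.sin(y),0]);ey=np.array([-np.sin(y),np.cos(y),0]);O=np.array([.6393,-.0108,.012])
for t in(0,10,20,30):
    r=np.radians(t);f=O+[0,0,.014*np.sin(r)];up=-np.sin(r)*ex+np.array([0,0,np.cos(r)])
    print(t,proj('scene',[f+sy*.044*ey+h*up for h in(.021,.159) for sy in(-1,1)]).round(0).tolist())
E
python3 chk.py scene5
```

```text
t: 17.27
eef_pos: [0.5868, -0.0046, 0.1369]
ee_rot: [3.142, -0.0, -1.704]
force: [0.5, 1.2, 0.7]
width: 0.0255
gripper_force: 0.1
t: 17.68
eef_pos: [0.5734, -0.0028, 0.1349]
ee_rot: [3.142, -0.0, -1.704]
force: [0.3, 1.0, 0.5]
width: 0.0259
gripper_force: 0.0
1078.0 [[237, 196], [233, 221], [263, 236], [272, 196], [259, 190], [259, 202], [255, 204]]
0 [[231.0, 226.0], [261.0, 240.0], [227.0, 197.0], [262.0, 213.0]]
10 [[232.0, 225.0], [262.0, 239.0], [233.0, 188.0], [268.0, 203.0]]
20 [[232.0, 223.0], [263.0, 238.0], [239.0, 181.0], [273.0, 195.0]]
30 [[233.0, 222.0], [263.0, 236.0], [244.0, 176.0], [277.0, 190.0]]
```

The sheet's corners (233,221), (263,236), (272,196) match the 20° lean prediction, centred in the groove. I open and lift away.

```bash

python3 -m crank '[{"dx":0,"dy":0,"dz":0,"twist":0,"grip":-0.2},{"dx":0,"dy":0,"dz":0,"twist":0,"grip":0},{"dx":0,"dy":0,"dz":0,"twist":0,"grip":0.3},{"dx":0,"dy":0,"dz":0,"twist":0,"grip":0.4},{"dx":0,"dy":0,"dz":0,"twist":0,"grip":0.4}]'
python3 -m crank '[{"dx":0,"dy":0,"dz":0,"twist":0,"grip":0.4},{"dx":0,"dy":0,"dz":0.005,"twist":0,"grip":0.4},{"dx":0,"dy":0,"dz":0.02,"twist":0,"grip":0.4},{"dx":0,"dy":0,"dz":0.045,"twist":0,"grip":0.4},{"dx":0,"dy":0,"dz":0.075,"twist":0,"grip":0.4}]'
python3 -m crank '[{"dx":0,"dy":0,"dz":0.03,"twist":0,"grip":0.8},{"dx":0,"dy":0,"dz":0.065,"twist":0,"grip":0.8},{"dx":0,"dy":0,"dz":0.1,"twist":0,"grip":0.8},{"dx":0,"dy":0,"dz":0.13,"twist":0,"grip":0.8},{"dx":0,"dy":0,"dz":0.145,"twist":0,"grip":0.8}]'
python3 chk.py scene6
cat > box.py <<'E'
from h import *
im=cv2.imread('pics/scene6.png');hsv=cv2.cvtColor(im,cv2.COLOR_BGR2HSV)
m=cv2.inRange(hsv,(18,120,100),(34,255,255));m[:,:370]=0;m[:170]=0;m[230:]=0;m[:,440:]=0
n,l,st,ce=cv2.connectedComponentsWithStats(m);print([(s.tolist(),c.round(1).tolist()) for s,c in zip(st[1:],ce[1:]) if s[4]>20])
c=max(cv2.findContours(m,0,2)[0],key=cv2.contourArea);p=cv2.approxPolyDP(c,2,True).reshape(-1,2);print('guard',p.tolist())
for z in(.093,): print(onz('scene',p,z)[:,:2].round(3).tolist())
E
python3 box.py
```

```text
t: 18.15
eef_pos: [0.5738, -0.0028, 0.135]
ee_rot: [3.142, -0.0, -1.704]
force: [0.2, 0.4, -0.0]
width: 0.0536
gripper_force: 0.0
t: 18.57
eef_pos: [0.5726, -0.003, 0.2098]
ee_rot: [3.139, -0.001, -1.704]
force: [2.0, -0.3, 0.5]
width: 0.0612
gripper_force: 0.0
t: 18.98
eef_pos: [0.5747, -0.0031, 0.3603]
ee_rot: [-3.136, 0.001, -1.704]
force: [1.7, 0.5, -0.3]
width: 0.0785
gripper_force: 0.0
1382.0 [[239, 182], [233, 221], [263, 236], [272, 196]]
0 [[231.0, 226.0], [261.0, 240.0], [227.0, 197.0], [262.0, 213.0]]
10 [[232.0, 225.0], [262.0, 239.0], [233.0, 188.0], [268.0, 203.0]]
20 [[232.0, 223.0], [263.0, 238.0], [239.0, 181.0], [273.0, 195.0]]
30 [[233.0, 222.0], [263.0, 236.0], [244.0, 176.0], [277.0, 190.0]]
[([389, 188, 27, 23, 475], [401.7, 198.0])]
guard [[392, 188], [389, 193], [392, 208], [395, 210], [398, 206], [408, 206], [412, 210], [415, 203], [411, 189]]
[[0.419, 0.308], [0.437, 0.303], [0.479, 0.317], [0.483, 0.325], [0.468, 0.331], [0.46, 0.355], [0.468, 0.366], [0.445, 0.37], [0.405, 0.355]]
```

The frame leans at 20° from vertical as wanted, free-standing. Now I move over the control box and turn the tool to suit the guard.

```bash

python3 -m crank '[{"dx":-0.01,"dy":0.03,"dz":0,"twist":-7,"grip":0.8},{"dx":-0.025,"dy":0.065,"dz":0,"twist":-14,"grip":0.8},{"dx":-0.04,"dy":0.1,"dz":0,"twist":-21,"grip":0.8},{"dx":-0.055,"dy":0.135,"dz":0,"twist":-28,"grip":0.8},{"dx":-0.07,"dy":0.17,"dz":0,"twist":-35,"grip":0.8}]' >/dev/null
python3 -m crank '[{"dx":-0.01,"dy":0.035,"dz":0,"twist":-7,"grip":0.8},{"dx":-0.025,"dy":0.07,"dz":0,"twist":-14,"grip":0.8},{"dx":-0.04,"dy":0.105,"dz":0,"twist":-21,"grip":0.8},{"dx":-0.055,"dy":0.14,"dz":0,"twist":-27.4,"grip":0.8},{"dx":-0.063,"dy":0.17,"dz":0,"twist":-27.4,"grip":0.8}]' >/dev/null
python3 -m crank '[{"dx":0,"dy":0,"dz":0,"twist":0,"grip":0.8},{"dx":0,"dy":0,"dz":0,"twist":0,"grip":0.8},{"dx":0,"dy":0,"dz":0,"twist":0,"grip":0.8},{"dx":0,"dy":0,"dz":0,"twist":0,"grip":0.8},{"dx":0,"dy":0,"dz":0,"twist":0,"grip":0.8}]'
python3 - <<'E'
from h import *
a,s=grab('wrist','w6');np.save('w6.npy',np.r_[s['eef_pos'],s['ee_rot']]);print(s['q'].round(2))
hsv=cv2.cvtColor(a,cv2.COLOR_RGB2HSV);m=cv2.inRange(hsv,(18,120,100),(34,255,255));m[228:]=0
cs=[c for c in cv2.findContours(m,0,2)[0] if cv2.contourArea(c)>60]
for c in cs:
    p=cv2.approxPolyDP(c,3,True).reshape(-1,2);print('yellow',cv2.contourArea(c),p.tolist(),onz('wrist',p,.093,s)[:,:2].round(3).tolist())
# grey box: darker than table, low sat
g=cv2.inRange(hsv,(0,0,90),(179,40,150));g[228:]=0
print('proj box guess',proj('wrist',[(.44,.339,.093)],s))
E
cp pics/w6.png /dev/null
```

```text
t: 20.28
eef_pos: [0.4436, 0.3308, 0.3554]
ee_rot: [3.141, 0.0, -2.755]
force: [-0.3, 0.2, 0.3]
width: 0.0788
gripper_force: 0.0
[ 0.99  0.09  0.03  0.   -1.51 -2.18]
yellow 1248.5 [[260, 133], [253, 138], [251, 174], [284, 175], [284, 138], [277, 133]] [[0.406, 0.314], [0.417, 0.307], [0.468, 0.324], [0.451, 0.372], [0.4, 0.35], [0.397, 0.337]]
proj box guess [[266.92976372 160.48105479]]
```

```bash
python3 - <<'E'
import cv2,numpy as np
im=cv2.cvtColor(cv2.imread('pics/w6.png'),cv2.COLOR_BGR2GRAY)
b=cv2.GaussianBlur(im,(3,3),0)
print('row150',b[150,180:360:3].tolist());print('row200',b[200,180:360:3].tolist());print('col245',b[60:230:3,245].tolist());print('col295',b[60:230:3,295].tolist())
for t in(0,):
    sc=cv2.cvtColor(cv2.imread('pics/scene6.png'),cv2.COLOR_BGR2GRAY);print('scene row235',sc[235,365:440:2].tolist(),'col405',sc[170:260:2,418].tolist())
E
```

```text
row150 [156, 155, 155, 156, 157, 155, 154, 155, 156, 158, 158, 160, 160, 160, 155, 148, 147, 111, 128, 151, 152, 156, 153, 153, 156, 147, 144, 143, 142, 142, 142, 142, 142, 143, 143, 147, 150, 150, 146, 149, 145, 102, 129, 140, 138, 138, 139, 139, 136, 139, 150, 154, 153, 154, 152, 155, 157, 154, 130, 105]
row200 [155, 157, 157, 158, 157, 156, 157, 156, 156, 156, 155, 155, 156, 158, 157, 155, 156, 120, 120, 123, 105, 55, 27, 28, 41, 98, 112, 113, 109, 79, 75, 78, 79, 82, 82, 82, 82, 82, 85, 111, 87, 86, 106, 107, 106, 106, 109, 106, 106, 104, 105, 108, 107, 105, 105, 105, 105, 105, 105, 107]
col245 [155, 155, 154, 157, 153, 154, 153, 156, 158, 158, 157, 156, 156, 157, 153, 154, 156, 157, 158, 158, 107, 115, 151, 157, 157, 155, 156, 155, 154, 154, 154, 154, 153, 152, 152, 151, 149, 148, 163, 165, 169, 161, 124, 115, 114, 114, 85, 21, 28, 24, 19, 18, 59, 110, 124, 151, 157]
col295 [114, 139, 146, 152, 156, 155, 154, 154, 156, 154, 156, 154, 155, 139, 141, 141, 139, 136, 138, 140, 114, 95, 142, 149, 149, 149, 149, 147, 148, 147, 147, 147, 146, 146, 146, 146, 146, 151, 165, 166, 166, 166, 159, 114, 62, 79, 112, 81, 71, 73, 74, 90, 83, 106, 109, 108, 108]
scene row235 [126, 124, 118, 123, 125, 126, 50, 31, 51, 65, 82, 104, 110, 30, 21, 27, 35, 34, 79, 181, 191, 71, 37, 35, 37, 37, 36, 34, 34, 31, 36, 156, 177, 158, 184, 183, 181, 185] col405 [188, 184, 184, 187, 190, 186, 184, 183, 187, 185, 176, 143, 132, 149, 180, 188, 188, 188, 189, 189, 187, 185, 187, 188, 191, 190, 190, 193, 191, 175, 36, 36, 33, 61, 154, 102, 65, 68, 67, 65, 122, 120, 170, 189, 190]
```

```bash
python3 - <<'E'
from h import *
w=np.load('w6.npy');s={'eef_pos':w[:3],'ee_rot':w[3:]}
b=255-cv2.GaussianBlur(cv2.cvtColor(cv2.imread('pics/w6.png'),cv2.COLOR_BGR2GRAY),(3,3),0).astype(float)
def cen(p,o):
    p=p-np.median(p);p[p<15]=0
    return o+(p*np.arange(len(p))).sum()/p.sum() if p.sum()>20 else None
L=[(cen(b[r,224:240],224),r) for r in range(130,185,2)];Rr=[(cen(b[r,296:312],296),r) for r in range(130,170,2)]
F=[(c,cen(b[113:130,c],113)) for c in range(238,252,2)]+[(c,cen(b[113:130,c],113)) for c in range(286,298,2)]
G={}
for n,P in(('L',L),('R',Rr),('F',F)):
    P=np.array([p for p in P if None not in p],float);W=onz('wrist',P,.06,s)[:,:2];m=W.mean(0);u,sv,V=np.linalg.svd(W-m);d=V[0]
    G[n]=(m,d);print(n,len(P),m.round(4),'dir',np.degrees(np.arctan2(d[1],d[0]))%180,'res',(sv[1]/len(P)**.5).round(5),P[0].round(1),P[-1].round(1))
a=np.radians(20.5)
for a in np.radians([19,20,21,22]):
    ex=np.array([np.cos(a),np.sin(a)]);ey=np.array([-ex[1],ex[0]])
    l,r,f=G['L'][0]@ey,G['R'][0]@ey,G['F'][0]@ex
    print(np.degrees(a),'width',r-l,'centre',((l+r)/2*ey+(f+.08)*ex).round(4),'guardmid',((l+r)/2*ey+(f+.08-.0275)*ex).round(4))
E
```

```text
L 28 [0.4609 0.2878] dir 21.01855188046543 res 0.00045 [231.7 130. ] [233.2 184. ]
R 20 [0.4054 0.3892] dir 21.250350505969283 res 0.00026 [304.6 130. ] [302.7 168. ]
F 13 [0.3889 0.3165] dir 111.50655411377996 res 7e-05 [238.  121.4] [296. 122.]
19.0 width 0.11393894615025116 centre [0.4625 0.3486] guardmid [0.4365 0.3396]
20.0 width 0.11425980044855387 centre [0.4622 0.3491] guardmid [0.4364 0.3396]
21.0 width 0.1145458501047804 centre [0.4619 0.3495] guardmid [0.4363 0.3397]
22.0 width 0.11479700798543446 centre [0.4617 0.35  ] guardmid [0.4362 0.3397]
```

The box edges give yaw 21.2°. With the 120 mm width as scale (1.046), the box edge, guard and scene estimates agree, putting the guard grip point at about (0.425, 0.336). I go above it and descend.

```bash

python3 -m crank '[{"dx":-0.009,"dy":0.002,"dz":-0.03,"twist":-1,"grip":0.8},{"dx":-0.0188,"dy":0.005,"dz":-0.07,"twist":-1,"grip":0.8},{"dx":-0.0188,"dy":0.005,"dz":-0.11,"twist":-1,"grip":0.8},{"dx":-0.0188,"dy":0.005,"dz":-0.15,"twist":-1,"grip":0.8},{"dx":-0.0188,"dy":0.005,"dz":-0.19,"twist":-1,"grip":0.8}]' >/dev/null
python3 -m crank '[{"dx":0,"dy":0,"dz":-0.03,"twist":0,"grip":0.8},{"dx":0,"dy":0,"dz":-0.06,"twist":0,"grip":0.8},{"dx":0,"dy":0,"dz":-0.08,"twist":0,"grip":0.8},{"dx":0,"dy":0,"dz":-0.095,"twist":0,"grip":0.8},{"dx":0,"dy":0,"dz":-0.1,"twist":0,"grip":0.8}]'
python3 -m crank '[{"dx":0,"dy":0,"dz":-0.006,"twist":0,"grip":0.8},{"dx":0,"dy":0,"dz":-0.012,"twist":0,"grip":0.8},{"dx":0,"dy":0,"dz":-0.018,"twist":0,"grip":0.8},{"dx":0,"dy":0,"dz":-0.022,"twist":0,"grip":0.8},{"dx":0,"dy":0,"dz":-0.022,"twist":0,"grip":0.8}]'
python3 - <<'E'
from h import *
a,s=grab('wrist','w7')
hsv=cv2.cvtColor(a,cv2.COLOR_RGB2HSV);m=cv2.inRange(hsv,(18,120,100),(34,255,255));m[300:]=0
for c in cv2.findContours(m,0,2)[0]:
    if cv2.contourArea(c)>60: p=cv2.approxPolyDP(c,3,True).reshape(-1,2);print('yellow',cv2.contourArea(c),p.tolist())
E
```

```text
t: 21.17
eef_pos: [0.4239, 0.3348, 0.0627]
ee_rot: [-3.14, -0.003, -2.773]
force: [-0.3, -0.9, -0.4]
width: 0.0785
gripper_force: 0.0
t: 21.58
eef_pos: [0.4243, 0.3365, 0.0427]
ee_rot: [-3.141, -0.0, -2.772]
force: [-0.7, 0.2, -0.1]
width: 0.0788
gripper_force: 0.0
yellow 942.5 [[212, 289], [213, 299], [304, 299], [303, 288]]
yellow 5374.5 [[208, 226], [211, 260], [305, 260], [305, 220], [299, 207], [288, 207], [284, 200], [231, 201], [229, 207], [217, 208]]
```

The guard is centred between the fingers (columns 211–305). I go down a few millimetres more, feeling for the box top.

```bash

python3 -m crank '[{"dx":0,"dy":0,"dz":-0.0015,"twist":0,"grip":0.8},{"dx":0,"dy":0,"dz":-0.003,"twist":0,"grip":0.8},{"dx":0,"dy":0,"dz":-0.0045,"twist":0,"grip":0.8},{"dx":0,"dy":0,"dz":-0.006,"twist":0,"grip":0.8},{"dx":0,"dy":0,"dz":-0.006,"twist":0,"grip":0.8}]' | grep -E 'pos|force'
python3 -m crank '[{"dx":0,"dy":0,"dz":-0.001,"twist":0,"grip":0.8},{"dx":0,"dy":0,"dz":-0.002,"twist":0,"grip":0.8},{"dx":0,"dy":0,"dz":-0.003,"twist":0,"grip":0.8},{"dx":0,"dy":0,"dz":-0.003,"twist":0,"grip":0.8},{"dx":0,"dy":0,"dz":-0.003,"twist":0,"grip":0.8}]'| grep -E 'pos|force'
```

```text
eef_pos: [0.4243, 0.3366, 0.0368]
force: [-0.6, -0.1, 0.1]
gripper_force: 0.0
eef_pos: [0.4244, 0.3367, 0.034]
force: [-0.5, -0.6, 0.1]
gripper_force: 0.0
```

```bash

python3 -m crank '[{"dx":0,"dy":0,"dz":0,"twist":0,"grip":0.3},{"dx":0,"dy":0,"dz":0,"twist":0,"grip":-0.1},{"dx":0,"dy":0,"dz":0,"twist":0,"grip":-0.1},{"dx":0,"dy":0,"dz":0,"twist":0,"grip":-0.1},{"dx":0,"dy":0,"dz":0,"twist":0,"grip":-0.1}]' 8 >/dev/null
python3 -m crank '[{"dx":0,"dy":0,"dz":0,"twist":0,"grip":-0.1},{"dx":0,"dy":0,"dz":0,"twist":0,"grip":-0.1},{"dx":0,"dy":0,"dz":0,"twist":0,"grip":-0.1},{"dx":0,"dy":0,"dz":0,"twist":0,"grip":-0.1},{"dx":0,"dy":0,"dz":0,"twist":0,"grip":-0.1}]'
```

```text
t: 23.3
eef_pos: [0.4249, 0.335, 0.034]
ee_rot: [-3.139, -0.001, -2.771]
force: [5.3, -6.0, 1.6]
width: 0.0498
gripper_force: 8.0
```

Pinched at 49.8 mm. I swing it up along the hinge arc.

```bash

python3 -m crank '[{"dx":0.0024,"dy":0.0004,"dz":0.0072,"twist":0,"grip":-0.1},{"dx":0.0059,"dy":0.001,"dz":0.0138,"twist":0,"grip":-0.1},{"dx":0.0104,"dy":0.0024,"dz":0.0197,"twist":0,"grip":-0.1},{"dx":0.0156,"dy":0.0045,"dz":0.0247,"twist":0,"grip":-0.1},{"dx":0.0217,"dy":0.0068,"dz":0.0286,"twist":0,"grip":-0.1}]'
python3 -m crank '[{"dx":0.0065,"dy":0.0025,"dz":0.0028,"twist":0,"grip":-0.1},{"dx":0.0133,"dy":0.0052,"dz":0.0043,"twist":0,"grip":-0.1},{"dx":0.0203,"dy":0.0079,"dz":0.0045,"twist":0,"grip":-0.1},{"dx":0.0273,"dy":0.0106,"dz":0.0034,"twist":0,"grip":-0.1},{"dx":0.0273,"dy":0.0106,"dz":0.0034,"twist":0,"grip":-0.1}]'
python3 - <<'E'
from h import *
a,s=grab('scene','scene7');im=a[:,:,::-1].copy()
hsv=cv2.cvtColor(im,cv2.COLOR_BGR2HSV);m=cv2.inRange(hsv,(18,120,100),(34,255,255));m[:,:370]=0;m[:130]=0;m[230:]=0;m[:,450:]=0
n,l,st,ce=cv2.connectedComponentsWithStats(m);print([(s.tolist(),c.round(1).tolist()) for s,c in zip(st[1:],ce[1:]) if s[4]>20])
E
```

```text
t: 23.72
eef_pos: [0.4462, 0.3432, 0.0632]
ee_rot: [-3.141, -0.001, -2.772]
force: [-0.8, -2.6, -3.6]
width: 0.05
gripper_force: 8.0
t: 24.13
eef_pos: [0.4753, 0.3547, 0.0661]
ee_rot: [-3.141, 0.001, -2.772]
force: [3.0, -3.9, 1.7]
width: 0.0501
gripper_force: 8.0
[([413, 197, 8, 4, 27], [416.8, 198.8]), ([395, 204, 27, 16, 244], [409.2, 212.4])]
```

```bash

python3 -m crank '[{"dx":0.002,"dy":0.0008,"dz":-0.001,"twist":0,"grip":-0.1},{"dx":0.004,"dy":0.0016,"dz":-0.0015,"twist":0,"grip":-0.1},{"dx":0.004,"dy":0.0016,"dz":-0.0015,"twist":0,"grip":0.3},{"dx":0.004,"dy":0.0016,"dz":-0.0015,"twist":0,"grip":0.6},{"dx":0.004,"dy":0.0016,"dz":-0.0015,"twist":0,"grip":0.7}]'
python3 -m crank '[{"dx":0,"dy":0,"dz":0,"twist":0,"grip":0.7},{"dx":0,"dy":0,"dz":0,"twist":0,"grip":0.7},{"dx":0,"dy":0,"dz":0.03,"twist":0,"grip":0.7},{"dx":0,"dy":0,"dz":0.07,"twist":0,"grip":0.7},{"dx":0,"dy":0,"dz":0.11,"twist":0,"grip":0.7}]'
python3 -m crank '[{"dx":-0.02,"dy":-0.01,"dz":0.03,"twist":0,"grip":0},{"dx":-0.05,"dy":-0.02,"dz":0.05,"twist":0,"grip":-0.5},{"dx":-0.08,"dy":-0.03,"dz":0.05,"twist":0,"grip":-1},{"dx":-0.08,"dy":-0.03,"dz":0.05,"twist":0,"grip":-1},{"dx":-0.08,"dy":-0.03,"dz":0.05,"twist":0,"grip":-1}]'
python3 - <<'E'
from h import *
a,s=grab('scene','scene8')
b,s=grab('wrist','w8');np.save('w8.npy',np.r_[s['eef_pos'],s['ee_rot']])
for n,im,lim in(('scene',a,(370,450,130,230)),('wrist',b,(150,380,0,228))):
    hsv=cv2.cvtColor(im,cv2.COLOR_RGB2HSV)
    for col,lo,hi in(('yellow',(18,120,100),(34,255,255)),('green',(40,80,40),(85,255,255))):
        m=cv2.inRange(hsv,lo,hi);k=np.zeros_like(m);x0,x1,y0,y1=lim;k[y0:y1,x0:x1]=m[y0:y1,x0:x1]
        q,l,st,ce=cv2.connectedComponentsWithStats(k);r=[(t.tolist(),c.round(1).tolist()) for t,c in zip(st[1:],ce[1:]) if t[4]>8];print(n,col,r)
        if col=='green' and r: 
            p=max(r,key=lambda t:t[0][4])[1];print(onz(n,[p],.082,s))
E
```

```text
t: 24.6
eef_pos: [0.4773, 0.3565, 0.0645]
ee_rot: [3.141, 0.001, -2.772]
force: [0.3, -0.9, 0.0]
width: 0.0644
gripper_force: 0.0
t: 25.02
eef_pos: [0.4768, 0.3552, 0.175]
ee_rot: [-3.14, -0.002, -2.771]
force: [1.4, -0.3, 0.6]
width: 0.0742
gripper_force: 0.0
t: 25.43
eef_pos: [0.3964, 0.3258, 0.2258]
ee_rot: [3.14, 0.002, -2.77]
force: [0.4, 0.1, -0.6]
width: 0.0468
gripper_force: 0.0
scene yellow [([394, 200, 30, 21, 512], [408.6, 210.2])]
scene green [([397, 195, 9, 8, 39], [400.6, 198.3])]
[[0.43493789 0.33553668 0.082     ]]
wrist yellow []
wrist green [([251, 198, 18, 19, 262], [259.6, 207.3])]
[[0.43052617 0.33765621 0.082     ]]
```

The green button is now visible, at about (0.4345, 0.339) by both views, so the guard is up. I move over it with shut fingers, 6 mm toward the free side to keep clear of the guard.

```bash

python3 -m crank '[{"dx":0.0325,"dy":0.011,"dz":0,"twist":0,"grip":-1},{"dx":0.0325,"dy":0.011,"dz":0,"twist":0,"grip":-1},{"dx":0.0325,"dy":0.011,"dz":0,"twist":0,"grip":-1},{"dx":0.0325,"dy":0.011,"dz":0,"twist":0,"grip":-1},{"dx":0.0325,"dy":0.011,"dz":-0.01,"twist":0,"grip":-1}]'
python3 -m crank '[{"dx":0,"dy":0,"dz":-0.04,"twist":0,"grip":-1},{"dx":0,"dy":0,"dz":-0.08,"twist":0,"grip":-1},{"dx":0,"dy":0,"dz":-0.11,"twist":0,"grip":-1},{"dx":0,"dy":0,"dz":-0.135,"twist":0,"grip":-1},{"dx":0,"dy":0,"dz":-0.145,"twist":0,"grip":-1}]'
python3 -m crank '[{"dx":0,"dy":0,"dz":-0.003,"twist":0,"grip":-1},{"dx":0,"dy":0,"dz":-0.006,"twist":0,"grip":-1},{"dx":0,"dy":0,"dz":-0.009,"twist":0,"grip":-1},{"dx":0,"dy":0,"dz":-0.012,"twist":0,"grip":-1},{"dx":0,"dy":0,"dz":-0.012,"twist":0,"grip":-1}]'
python3 - <<'E'
from h import *
a,s=grab('scene','scene9')
hsv=cv2.cvtColor(a,cv2.COLOR_RGB2HSV);m=cv2.inRange(hsv,(18,120,100),(34,255,255));m[:,:370]=0;m[:130]=0;m[230:]=0;m[:,450:]=0
n,l,st,ce=cv2.connectedComponentsWithStats(m);print([(s.tolist(),c.round(1).tolist()) for s,c in zip(st[1:],ce[1:]) if s[4]>20])
E
python3 chk.py scene10|head -1
```

```text
t: 25.95
eef_pos: [0.4308, 0.3373, 0.2154]
ee_rot: [3.141, 0.002, -2.772]
force: [0.2, 0.7, 0.2]
width: 0.0052
gripper_force: 0.0
t: 26.37
eef_pos: [0.4278, 0.3344, 0.0655]
ee_rot: [-3.139, -0.005, -2.772]
force: [0.0, -0.8, -0.3]
width: 0.0007
gripper_force: 0.0
t: 26.78
eef_pos: [0.4302, 0.3371, 0.0582]
ee_rot: [3.141, 0.001, -2.772]
force: [0.1, 0.5, -0.3]
width: 0.0006
gripper_force: 0.0
[([394, 200, 30, 21, 510], [408.7, 210.2])]
1377.0 [[239, 182], [233, 221], [263, 236], [272, 196]]
```

Guard still up, frame in place. I press down slowly.

```bash

python3 -m crank '[{"dx":0,"dy":0,"dz":-0.0015,"twist":0,"grip":-1},{"dx":0,"dy":0,"dz":-0.003,"twist":0,"grip":-1},{"dx":0,"dy":0,"dz":-0.0045,"twist":0,"grip":-1},{"dx":0,"dy":0,"dz":-0.006,"twist":0,"grip":-1},{"dx":0,"dy":0,"dz":-0.006,"twist":0,"grip":-1}]'| grep -E 'pos|^force'
python3 -m crank '[{"dx":0,"dy":0,"dz":-0.001,"twist":0,"grip":-1},{"dx":0,"dy":0,"dz":-0.002,"twist":0,"grip":-1},{"dx":0,"dy":0,"dz":-0.003,"twist":0,"grip":-1},{"dx":0,"dy":0,"dz":-0.003,"twist":0,"grip":-1},{"dx":0,"dy":0,"dz":-0.003,"twist":0,"grip":-1}]'| grep -E 'pos|^force'
```

```text
eef_pos: [0.4298, 0.3365, 0.0512]
force: [0.0, 0.5, -0.5]
eef_pos: [0.4299, 0.3367, 0.0485]
force: [-1.0, -0.9, -0.8]
```

```bash

python3 -m crank '[{"dx":0,"dy":0,"dz":-0.001,"twist":0,"grip":-1},{"dx":0,"dy":0,"dz":-0.002,"twist":0,"grip":-1},{"dx":0,"dy":0,"dz":-0.003,"twist":0,"grip":-1},{"dx":0,"dy":0,"dz":-0.003,"twist":0,"grip":-1},{"dx":0,"dy":0,"dz":-0.003,"twist":0,"grip":-1}]'| grep -E 'pos|^force'
python3 -m crank '[{"dx":0,"dy":0,"dz":-0.001,"twist":0,"grip":-1},{"dx":0,"dy":0,"dz":-0.002,"twist":0,"grip":-1},{"dx":0,"dy":0,"dz":-0.003,"twist":0,"grip":-1},{"dx":0,"dy":0,"dz":-0.003,"twist":0,"grip":-1},{"dx":0,"dy":0,"dz":-0.003,"twist":0,"grip":-1}]'| grep -E 'pos|^force'
```

```text
eef_pos: [0.43, 0.3367, 0.0457]
force: [-0.9, -0.0, 2.1]
eef_pos: [0.43, 0.3368, 0.0427]
force: [0.2, 0.1, 3.1]
```

Button force is rising (3.1 N), so I press on until it bottoms.

```bash

python3 -m crank '[{"dx":0,"dy":0,"dz":-0.001,"twist":0,"grip":-1},{"dx":0,"dy":0,"dz":-0.002,"twist":0,"grip":-1},{"dx":0,"dy":0,"dz":-0.0025,"twist":0,"grip":-1},{"dx":0,"dy":0,"dz":-0.0025,"twist":0,"grip":-1},{"dx":0,"dy":0,"dz":-0.0025,"twist":0,"grip":-1}]'| grep -E 'pos|^force'
python3 -m crank '[{"dx":0,"dy":0,"dz":-0.0005,"twist":0,"grip":-1},{"dx":0,"dy":0,"dz":-0.001,"twist":0,"grip":-1},{"dx":0,"dy":0,"dz":-0.0015,"twist":0,"grip":-1},{"dx":0,"dy":0,"dz":-0.0015,"twist":0,"grip":-1},{"dx":0,"dy":0,"dz":-0.0015,"twist":0,"grip":-1}]'| grep -E 'pos|^force'
```

```text
eef_pos: [0.43, 0.3368, 0.0403]
force: [-1.5, -0.3, 6.4]
eef_pos: [0.4301, 0.3369, 0.04]
force: [-5.6, -2.9, 18.0]
```

The force jumped to 18 N with the travel stopped, so the button is fully in. I withdraw upward and check.

```bash

python3 -m crank '[{"dx":0,"dy":0,"dz":0,"twist":0,"grip":-1},{"dx":0,"dy":0,"dz":0.005,"twist":0,"grip":-1},{"dx":0,"dy":0,"dz":0.015,"twist":0,"grip":-1},{"dx":0,"dy":0,"dz":0.035,"twist":0,"grip":-1},{"dx":0,"dy":0,"dz":0.06,"twist":0,"grip":-1}]' >/dev/null
python3 -m crank '[{"dx":0,"dy":0,"dz":0.04,"twist":0,"grip":-1},{"dx":0,"dy":0,"dz":0.08,"twist":0,"grip":-1},{"dx":0,"dy":0,"dz":0.11,"twist":0,"grip":-1},{"dx":0,"dy":0,"dz":0.11,"twist":0,"grip":-1},{"dx":0,"dy":0,"dz":0.11,"twist":0,"grip":-1}]'
python3 chk.py scene11|head -1
python3 - <<'E'
from h import *
for f in('scene0','scene11'):
    im=cv2.imread(f'pics/{f}.png');hsv=cv2.cvtColor(im,cv2.COLOR_BGR2HSV);o=[f]
    for nm,lo,hi,(x0,x1,y0,y1) in(('guard',(18,120,100),(34,255,255),(370,450,170,230)),('flask',(0,150,60),(6,255,255),(110,160,190,240)),('tubes',(70,150,50),(85,255,255),(320,415,260,320)),('bluesheet',(105,150,40),(125,255,255),(140,200,130,190)),('dish',(0,0,170),(179,60,255),(272,305,152,186))):
        p=np.argwhere(cv2.inRange(hsv[y0:y1,x0:x1],lo,hi));o.append((nm,len(p),p.mean(0).round(1).tolist()))
    print(o)
E
```

```text
t: 30.22
eef_pos: [0.4304, 0.3376, 0.2108]
ee_rot: [3.139, 0.003, -2.772]
force: [-0.5, -0.3, -1.0]
width: 0.0007
gripper_force: 0.0
1380.0 [[239, 182], [233, 221], [263, 236], [272, 196]]
['scene0', ('guard', 470, [27.9, 31.7]), ('flask', 723, [32.1, 26.3]), ('tubes', 1798, [32.5, 47.0]), ('bluesheet', 451, [23.0, 25.0]), ('dish', 411, [19.6, 12.4])]
['scene11', ('guard', 504, [40.3, 38.7]), ('flask', 731, [32.1, 26.2]), ('tubes', 1798, [32.5, 46.9]), ('bluesheet', 457, [22.9, 25.0]), ('dish', 724, [13.8, 16.2])]
```

```bash
python3 -c "
from station import arm
print(arm.job_done())"
```

```text
the job is handed in; nothing more can be done
None
```

The job is handed in, verdict not shown: the yellow-green frame leans at about 70° in the middle groove, let go; the guard is up; the start button was pressed to its stop and released. The blue frame, flask and tube rack look unmoved in the scene camera; my dish check was inconclusive, but the arm never worked near it.

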